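# Load the display pallet with gift cartons

## Robot

A 6-joint arm with a two-finger parallel gripper is mounted at the origin on the work surface; the furniture and walls round the work are solid. World frame = base frame: x ahead of the robot, y to its left, z up, the work surface at z = 0. Lengths are in m, angles in rad, forces in N, time in s.
With the tool pointing down it reaches from about 0.225 to 0.875 m from the base axis. Payload 3.4 kg.
Tool frame: the origin (TCP) lies at the very end of the fingers, on their centre line; the grasp point (between the pads) lies 19 mm behind it (grip_depth is the distance from the TCP to the grasp point, in m); x points along the fingers, z is the direction in which the jaws open and shut, and the axes are right-handed (so a half turn about x gives the same grasp; the last joint's range is limited). The gripper opens to 85 mm and grips with 20 to 120 N. Pads are 22 mm wide; open, the fingers measure 114 mm over their backs; the gripper's body (76 mm by 85 mm) begins 54 mm behind the grasp point. The pads swing forward as they close: fully open they stand 13 mm farther back than shut.
Start: joints at [-1.319, 0.276, 1.505, -0, 1.361, -0.121], TCP at [0.209, -0.536, 0.231] pointing down, gripper open.
Joint ranges: [-2.89, 2.89], [-0.75, 2.08], [0.22, 2.7], [-1.18, 4.32], [0.11, 2.71], [-2.7, 2.7]. Speed limits (rad/s): [2.57, 2.57, 3.14, 3.14, 3.14, 3.14].

## Interface

Orientations are given as a unit quaternion [w, x, y, z].
In Python, from rig import get_state, get_image, sign_off, grip_depth gives the robot as it stands. The module is installed in compiled form; this text tells all that it offers.
- The arm moves only by the tool arm_command, never from a script. Its argument "series" is a list of rows, each an object with "dp": the shift along the tool's x, y, z scaled (see below), a list of three; "angular": the turn, a rotation vector about the tool's x, y, z scaled (see below), a list of three; "gripper": the finger opening in mm, from 0 to 85.4. A call has exactly 8 rows; each row shifts and turns the pose as measured when the row begins, along the tool's axes as they then stand; what a row does not reach is not made up. The controller multiplies each number of a shift by 0.12 m and each number of a turn by 90 degrees. A row lasts 1/8 s, in which the tool goes at most 62.5 mm and 10.7 degrees, less where a joint would pass 70% of its speed; a pose out of reach is approached as far as the arm can. A call with a number of a shift or a turn outside -1 to 1 is refused whole. A call with a gripper value outside its range is refused whole. The fingers move at their own pace and stop on an object; "grip_force" is the grip in N (left out, the last holds). Time passes only in rows, so rows that do not move let the fingers close, or fill a call up. It gives the time, the measured TCP pose, the force and the opening at its end, in the units of the state.
- get_state(): the state, without advancing time (a new reading comes with each control period).
- get_image(name): name is "scene" or "top" or "wrist"; returns a dict with "image" (420x560x3 uint8, blue, green, red), "depth" (420x560 float32, m along the optical axis (not along the pixel's ray), 0 where there is no reading), "mtx" (3x3 intrinsics, pixels), "view" (4x4, takes a point from world to camera coordinates); the wrist camera has in their place "mount" (4x4, takes a point from camera to tool coordinates, whose origin is the TCP and whose axes are the tool frame's). Camera axes: x right, y up, looking along -z (the intrinsics and any distortion apply to the point x, -y, -z); pixel columns grow to the right and rows downward; lengths in m; the calibration is good to about 2 mm. A picture is of the moment at which its call begins: read the wrist's pose just before it.
- sign_off(): hands the job in, once; it reports no verdict.
The state is a dict: "clock": time; "qpos": joint angles; "qd": joint speeds; "effort": joint torques, N m; "position": TCP position; "ee_rot": TCP orientation; "contact_force": force on the tool from outside, world axes, zero at the start; "moment": the same for the moment, N m; "width": finger opening in m.
Only numpy, scipy, OpenCV 4.12 (cv2) and the standard library are available. Lean on these libraries where they do the work, as an engineer would, in place of code of your own. Each camera call takes 0.05 s, during which the arm holds its last target. There are 200 camera calls.

## Task

Lift the metal stop rail out of its notches and seat it the same way round in the outermost pair (farthest from the end wall), to open up the pallet. Then lay every gift carton upright on the deck in one interlocking layer: three side by side against the end wall with their long sides pointing at that wall, and the remaining one or two turned a quarter turn in a second row against these, each against its own side rail. When all are laid, seat the stop rail in the middle notches to hold the layer, and leave the roll of tape and the jar where they are.

Things in the scene. Friction and masses are not known exactly. Their poses are not given: they have to be found in the camera images.
- pallet: fixed wooden display pallet 190 (x) x 200 (y) mm, deck top 22 mm above the table; origin: centre of its underside. End wall on the +y edge, inner face y = +90 mm; side rails inner faces x = +-78 mm, 12 mm thick; wall and rails rise 22 mm above the deck. Three notches in each rail, open on top, 22 mm wide (y), 12 mm deep, at y = -14 (inner), -44 (middle), -74 mm (outer)
- stop_rail: loose metal rail, 120-200 g, 176 (x) x 8 (y) x 18 mm (tab feet 16 in y), 8 mm deeper between the side rails; its end tabs sit in a pair of notches, at first the inner ones, with 3 mm play. Origin: middle, underside of tabs. Black grip post 16 x 16 mm, axis at x = 0, y = -8 (away from the end wall), 18 to 50 mm above the origin; grip across x. Lifts straight out, over 12 mm
- notch_inner (a point): point on the pallet's centre line midway between the two inner notches, at the height of the notch floors (10 mm above the deck); the stop rail's origin lies here when it is seated in them
- notch_middle (a point): point on the pallet's centre line midway between the two middle notches, at the height of the notch floors (10 mm above the deck); the stop rail's origin lies here when it is seated in them
- notch_outer (a point): point on the pallet's centre line midway between the two outer notches, at the height of the notch floors (10 mm above the deck); the stop rail's origin lies here when it is seated in them
- cross_0 (a point): deck-level point: centre of crosswise place 0, against the end wall; the carton's long side (its y) runs along the pallet's y. The three places lie side by side at x = -51, 0, +51 mm, 3 mm between cartons and to the walls
- cross_1 (a point): deck-level point: centre of crosswise place 1, against the end wall; the carton's long side (its y) runs along the pallet's y. The three places lie side by side at x = -51, 0, +51 mm, 3 mm between cartons and to the walls
- cross_2 (a point): deck-level point: centre of crosswise place 2, against the end wall; the carton's long side (its y) runs along the pallet's y. The three places lie side by side at x = -51, 0, +51 mm, 3 mm between cartons and to the walls
- long_0 (a point): deck-level point: centre of lengthwise place 0 in the second row; the carton's long side runs along the pallet's x. The two places lie end to end at x = -38, +38 mm
- long_1 (a point): deck-level point: centre of lengthwise place 1 in the second row; the carton's long side runs along the pallet's x. The two places lie end to end at x = -38, +38 mm
- carton_0: small brown gift carton, all alike and interchangeable, 48 (x) x 72 (y) x 40 mm, 100 to 210 g, with a stiff upright carry fin on top, 12 mm thick (x), 44 mm long (y), from 40 to 72 mm above the underside; lift it by the fin. Origin: centre of the underside. Four or five are present; absent ones read None
- carton_1: small brown gift carton, all alike and interchangeable, 48 (x) x 72 (y) x 40 mm, 100 to 210 g, with a stiff upright carry fin on top, 12 mm thick (x), 44 mm long (y), from 40 to 72 mm above the underside; lift it by the fin. Origin: centre of the underside. Four or five are present; absent ones read None
- carton_2: small brown gift carton, all alike and interchangeable, 48 (x) x 72 (y) x 40 mm, 100 to 210 g, with a stiff upright carry fin on top, 12 mm thick (x), 44 mm long (y), from 40 to 72 mm above the underside; lift it by the fin. Origin: centre of the underside. Four or five are present; absent ones read None
- carton_3: small brown gift carton, all alike and interchangeable, 48 (x) x 72 (y) x 40 mm, 100 to 210 g, with a stiff upright carry fin on top, 12 mm thick (x), 44 mm long (y), from 40 to 72 mm above the underside; lift it by the fin. Origin: centre of the underside. Four or five are present; absent ones read None
- carton_4: small brown gift carton, all alike and interchangeable, 48 (x) x 72 (y) x 40 mm, 100 to 210 g, with a stiff upright carry fin on top, 12 mm thick (x), 44 mm long (y), from 40 to 72 mm above the underside; lift it by the fin. Origin: centre of the underside. Four or five are present; absent ones read None
- tape: bystander: roll of tan tape lying flat, 96 mm across, 25 mm high, origin under its centre
- jar: bystander: glass jar with a green lid, 64 x 68 x 84 mm, origin under its centre

How it is judged:
On the way, in this order (a step that is already met when the one before it is completed fails the run):
1. the stop rail is seated in the outer notches (distance between stop_rail and notch_outer below 0.008 m and z of stop_rail in the frame of notch_outer below 0.004 m and angle between the x axis of stop_rail and the x axis of pallet, either way round below 0.06 rad and angle between stop_rail's own z axis and vertical below 0.1 rad), for 0.2 s.
2. all cartons lie in the pattern while the stop rail is still in the outer notches (all of step 1 and ((horizontal distance between carton_0 and cross_0 below 0.012 m and angle between the y axis of carton_0 and the y axis of pallet, either way round below 0.15 rad) or (horizontal distance between carton_0 and cross_1 below 0.012 m and angle between the y axis of carton_0 and the y axis of pallet, either way round below 0.15 rad) or (horizontal distance between carton_0 and cross_2 below 0.012 m and angle between the y axis of carton_0 and the y axis of pallet, either way round below 0.15 rad) or (horizontal distance between carton_0 and long_0 below 0.012 m and angle between the y axis of carton_0 and the x axis of pallet, either way round below 0.15 rad) or (horizontal distance between carton_0 and long_1 below 0.012 m and angle between the y axis of carton_0 and the x axis of pallet, either way round below 0.15 rad)) and ((horizontal distance between carton_1 and cross_0 below 0.012 m and angle between the y axis of carton_1 and the y axis of pallet, either way round below 0.15 rad) or (horizontal distance between carton_1 and cross_1 below 0.012 m and angle between the y axis of carton_1 and the y axis of pallet, either way round below 0.15 rad) or (horizontal distance between carton_1 and cross_2 below 0.012 m and angle between the y axis of carton_1 and the y axis of pallet, either way round below 0.15 rad) or (horizontal distance between carton_1 and long_0 below 0.012 m and angle between the y axis of carton_1 and the x axis of pallet, either way round below 0.15 rad) or (horizontal distance between carton_1 and long_1 below 0.012 m and angle between the y axis of carton_1 and the x axis of pallet, either way round below 0.15 rad)) and ((horizontal distance between carton_2 and cross_0 below 0.012 m and angle between the y axis of carton_2 and the y axis of pallet, either way round below 0.15 rad) or (horizontal distance between carton_2 and cross_1 below 0.012 m and angle between the y axis of carton_2 and the y axis of pallet, either way round below 0.15 rad) or (horizontal distance between carton_2 and cross_2 below 0.012 m and angle between the y axis of carton_2 and the y axis of pallet, either way round below 0.15 rad) or (horizontal distance between carton_2 and long_0 below 0.012 m and angle between the y axis of carton_2 and the x axis of pallet, either way round below 0.15 rad) or (horizontal distance between carton_2 and long_1 below 0.012 m and angle between the y axis of carton_2 and the x axis of pallet, either way round below 0.15 rad)) and ((horizontal distance between carton_3 and cross_0 below 0.012 m and angle between the y axis of carton_3 and the y axis of pallet, either way round below 0.15 rad) or (horizontal distance between carton_3 and cross_1 below 0.012 m and angle between the y axis of carton_3 and the y axis of pallet, either way round below 0.15 rad) or (horizontal distance between carton_3 and cross_2 below 0.012 m and angle between the y axis of carton_3 and the y axis of pallet, either way round below 0.15 rad) or (horizontal distance between carton_3 and long_0 below 0.012 m and angle between the y axis of carton_3 and the x axis of pallet, either way round below 0.15 rad) or (horizontal distance between carton_3 and long_1 below 0.012 m and angle between the y axis of carton_3 and the x axis of pallet, either way round below 0.15 rad)) and ((horizontal distance between carton_4 and cross_0 below 0.012 m and angle between the y axis of carton_4 and the y axis of pallet, either way round below 0.15 rad) or (horizontal distance between carton_4 and cross_1 below 0.012 m and angle between the y axis of carton_4 and the y axis of pallet, either way round below 0.15 rad) or (horizontal distance between carton_4 and cross_2 below 0.012 m and angle between the y axis of carton_4 and the y axis of pallet, either way round below 0.15 rad) or (horizontal distance between carton_4 and long_0 below 0.012 m and angle between the y axis of carton_4 and the x axis of pallet, either way round below 0.15 rad) or (horizontal distance between carton_4 and long_1 below 0.012 m and angle between the y axis of carton_4 and the x axis of pallet, either way round below 0.15 rad)) and z of each of carton_0, carton_1, carton_2, carton_3, carton_4 in the frame of cross_0 below 0.005 m and angle between each of carton_0, carton_1, carton_2, carton_3, carton_4's own z axis and vertical below 0.1 rad and ((horizontal distance between carton_0 and cross_0 below 0.012 m and angle between the y axis of carton_0 and the y axis of pallet, either way round below 0.15 rad) or (horizontal distance between carton_1 and cross_0 below 0.012 m and angle between the y axis of carton_1 and the y axis of pallet, either way round below 0.15 rad) or (horizontal distance between carton_2 and cross_0 below 0.012 m and angle between the y axis of carton_2 and the y axis of pallet, either way round below 0.15 rad) or (horizontal distance between carton_3 and cross_0 below 0.012 m and angle between the y axis of carton_3 and the y axis of pallet, either way round below 0.15 rad) or (horizontal distance between carton_4 and cross_0 below 0.012 m and angle between the y axis of carton_4 and the y axis of pallet, either way round below 0.15 rad)) and ((horizontal distance between carton_0 and cross_1 below 0.012 m and angle between the y axis of carton_0 and the y axis of pallet, either way round below 0.15 rad) or (horizontal distance between carton_1 and cross_1 below 0.012 m and angle between the y axis of carton_1 and the y axis of pallet, either way round below 0.15 rad) or (horizontal distance between carton_2 and cross_1 below 0.012 m and angle between the y axis of carton_2 and the y axis of pallet, either way round below 0.15 rad) or (horizontal distance between carton_3 and cross_1 below 0.012 m and angle between the y axis of carton_3 and the y axis of pallet, either way round below 0.15 rad) or (horizontal distance between carton_4 and cross_1 below 0.012 m and angle between the y axis of carton_4 and the y axis of pallet, either way round below 0.15 rad)) and ((horizontal distance between carton_0 and cross_2 below 0.012 m and angle between the y axis of carton_0 and the y axis of pallet, either way round below 0.15 rad) or (horizontal distance between carton_1 and cross_2 below 0.012 m and angle between the y axis of carton_1 and the y axis of pallet, either way round below 0.15 rad) or (horizontal distance between carton_2 and cross_2 below 0.012 m and angle between the y axis of carton_2 and the y axis of pallet, either way round below 0.15 rad) or (horizontal distance between carton_3 and cross_2 below 0.012 m and angle between the y axis of carton_3 and the y axis of pallet, either way round below 0.15 rad) or (horizontal distance between carton_4 and cross_2 below 0.012 m and angle between the y axis of carton_4 and the y axis of pallet, either way round below 0.15 rad))), for 0.2 s.
At the end, for the whole second after the job is handed in: every carton present stands flat on the deck (within 5 mm in height, 0.1 rad of tilt) within 12 mm and 0.15 rad of a place of the pattern, the three crosswise places all filled; the stop rail is seated in the middle notches (within 8 mm, not more than 4 mm above their floor); all at rest (((horizontal distance between carton_0 and cross_0 below 0.012 m and angle between the y axis of carton_0 and the y axis of pallet, either way round below 0.15 rad) or (horizontal distance between carton_0 and cross_1 below 0.012 m and angle between the y axis of carton_0 and the y axis of pallet, either way round below 0.15 rad) or (horizontal distance between carton_0 and cross_2 below 0.012 m and angle between the y axis of carton_0 and the y axis of pallet, either way round below 0.15 rad) or (horizontal distance between carton_0 and long_0 below 0.012 m and angle between the y axis of carton_0 and the x axis of pallet, either way round below 0.15 rad) or (horizontal distance between carton_0 and long_1 below 0.012 m and angle between the y axis of carton_0 and the x axis of pallet, either way round below 0.15 rad)) and ((horizontal distance between carton_1 and cross_0 below 0.012 m and angle between the y axis of carton_1 and the y axis of pallet, either way round below 0.15 rad) or (horizontal distance between carton_1 and cross_1 below 0.012 m and angle between the y axis of carton_1 and the y axis of pallet, either way round below 0.15 rad) or (horizontal distance between carton_1 and cross_2 below 0.012 m and angle between the y axis of carton_1 and the y axis of pallet, either way round below 0.15 rad) or (horizontal distance between carton_1 and long_0 below 0.012 m and angle between the y axis of carton_1 and the x axis of pallet, either way round below 0.15 rad) or (horizontal distance between carton_1 and long_1 below 0.012 m and angle between the y axis of carton_1 and the x axis of pallet, either way round below 0.15 rad)) and ((horizontal distance between carton_2 and cross_0 below 0.012 m and angle between the y axis of carton_2 and the y axis of pallet, either way round below 0.15 rad) or (horizontal distance between carton_2 and cross_1 below 0.012 m and angle between the y axis of carton_2 and the y axis of pallet, either way round below 0.15 rad) or (horizontal distance between carton_2 and cross_2 below 0.012 m and angle between the y axis of carton_2 and the y axis of pallet, either way round below 0.15 rad) or (horizontal distance between carton_2 and long_0 below 0.012 m and angle between the y axis of carton_2 and the x axis of pallet, either way round below 0.15 rad) or (horizontal distance between carton_2 and long_1 below 0.012 m and angle between the y axis of carton_2 and the x axis of pallet, either way round below 0.15 rad)) and ((horizontal distance between carton_3 and cross_0 below 0.012 m and angle between the y axis of carton_3 and the y axis of pallet, either way round below 0.15 rad) or (horizontal distance between carton_3 and cross_1 below 0.012 m and angle between the y axis of carton_3 and the y axis of pallet, either way round below 0.15 rad) or (horizontal distance between carton_3 and cross_2 below 0.012 m and angle between the y axis of carton_3 and the y axis of pallet, either way round below 0.15 rad) or (horizontal distance between carton_3 and long_0 below 0.012 m and angle between the y axis of carton_3 and the x axis of pallet, either way round below 0.15 rad) or (horizontal distance between carton_3 and long_1 below 0.012 m and angle between the y axis of carton_3 and the x axis of pallet, either way round below 0.15 rad)) and ((horizontal distance between carton_4 and cross_0 below 0.012 m and angle between the y axis of carton_4 and the y axis of pallet, either way round below 0.15 rad) or (horizontal distance between carton_4 and cross_1 below 0.012 m and angle between the y axis of carton_4 and the y axis of pallet, either way round below 0.15 rad) or (horizontal distance between carton_4 and cross_2 below 0.012 m and angle between the y axis of carton_4 and the y axis of pallet, either way round below 0.15 rad) or (horizontal distance between carton_4 and long_0 below 0.012 m and angle between the y axis of carton_4 and the x axis of pallet, either way round below 0.15 rad) or (horizontal distance between carton_4 and long_1 below 0.012 m and angle between the y axis of carton_4 and the x axis of pallet, either way round below 0.15 rad)) and z of each of carton_0, carton_1, carton_2, carton_3, carton_4 in the frame of cross_0 below 0.005 m and angle between each of carton_0, carton_1, carton_2, carton_3, carton_4, stop_rail's own z axis and vertical below 0.1 rad and ((horizontal distance between carton_0 and cross_0 below 0.012 m and angle between the y axis of carton_0 and the y axis of pallet, either way round below 0.15 rad) or (horizontal distance between carton_1 and cross_0 below 0.012 m and angle between the y axis of carton_1 and the y axis of pallet, either way round below 0.15 rad) or (horizontal distance between carton_2 and cross_0 below 0.012 m and angle between the y axis of carton_2 and the y axis of pallet, either way round below 0.15 rad) or (horizontal distance between carton_3 and cross_0 below 0.012 m and angle between the y axis of carton_3 and the y axis of pallet, either way round below 0.15 rad) or (horizontal distance between carton_4 and cross_0 below 0.012 m and angle between the y axis of carton_4 and the y axis of pallet, either way round below 0.15 rad)) and ((horizontal distance between carton_0 and cross_1 below 0.012 m and angle between the y axis of carton_0 and the y axis of pallet, either way round below 0.15 rad) or (horizontal distance between carton_1 and cross_1 below 0.012 m and angle between the y axis of carton_1 and the y axis of pallet, either way round below 0.15 rad) or (horizontal distance between carton_2 and cross_1 below 0.012 m and angle between the y axis of carton_2 and the y axis of pallet, either way round below 0.15 rad) or (horizontal distance between carton_3 and cross_1 below 0.012 m and angle between the y axis of carton_3 and the y axis of pallet, either way round below 0.15 rad) or (horizontal distance between carton_4 and cross_1 below 0.012 m and angle between the y axis of carton_4 and the y axis of pallet, either way round below 0.15 rad)) and ((horizontal distance between carton_0 and cross_2 below 0.012 m and angle between the y axis of carton_0 and the y axis of pallet, either way round below 0.15 rad) or (horizontal distance between carton_1 and cross_2 below 0.012 m and angle between the y axis of carton_1 and the y axis of pallet, either way round below 0.15 rad) or (horizontal distance between carton_2 and cross_2 below 0.012 m and angle between the y axis of carton_2 and the y axis of pallet, either way round below 0.15 rad) or (horizontal distance between carton_3 and cross_2 below 0.012 m and angle between the y axis of carton_3 and the y axis of pallet, either way round below 0.15 rad) or (horizontal distance between carton_4 and cross_2 below 0.012 m and angle between the y axis of carton_4 and the y axis of pallet, either way round below 0.15 rad)) and distance between stop_rail and notch_middle below 0.008 m and z of stop_rail in the frame of notch_middle below 0.004 m and angle between the x axis of stop_rail and the x axis of pallet, either way round below 0.06 rad and linear speed of each of carton_0, carton_1, carton_2, carton_3, carton_4, stop_rail below 0.02 m/s); the robot touches nothing.
It fails at once if the tape is shifted by more than 5 cm (distance of tape from where it was at the start of the episode above 0.05 m).
It fails at once if the jar is shifted by more than 5 cm (distance of jar from where it was at the start of the episode above 0.05 m).
Of carton_0, carton_1, carton_2, carton_3, carton_4 only 4 to 5 are there at a start; the rules pass over those that are not, and their reading is None.
At some moment in a run one of carton_0, carton_1, carton_2, carton_3, carton_4 may be knocked a few centimetres aside while the robot is not near it.
It also fails if it takes over 208 s, if anything falls off the work surface, if the arm or the gripper's body presses on something with over 40 N, if the wrist force passes 120 N, or if a joint passes its speed limit or range.

## Working session

There is one attempt and no reset: what is moved stays moved. The work goes in short steps, Python scripts to look and compute and a tool call to move; the robot and the scene stay as the last step left them, time stands still between calls to the robot, and variables do not carry over. Pictures are saved under pics/ and viewed, about 12 in all and at most 16, crops included, and the job is handed in when it is done.

Besides the shell and the picture viewer there is one more tool, called as name(argument=value, ...) on one line, values as JSON. arm_command: Moves the arm, as the interface text tells. Its arguments: {"type":"object","properties":{"series":{"type":"array","items":{"type":"object","properties":{"dp":{"type":"array","items":{"type":"number"}},"angular":{"type":"array","items":{"type":"number"}},"gripper":{"type":"number"}}}},"grip_force":{"type":"number"}},"required":["series"]}

```bash
mkdir -p pics; ls; python3 - <<'E'
from rig import *
import cv2,numpy as np
s=get_state();print(s)
for n in("top","scene"):
    d=get_image(n);cv2.imwrite(f"pics/{n}0.png",d["image"]);np.savez(f"{n}0.npz",**d);print(n,d["mtx"],d["view"])
print(grip_depth if not callable(grip_depth) else grip_depth())
E
```

```text
pics
{'clock': 0.0, 'qpos': array([-1.31899584e+00,  2.76601153e-01,  1.50615595e+00,  2.15438778e-06,
        1.36067767e+00, -1.21040081e-01]), 'qd': array([-0.00079789, -0.00074906, -0.00240081, -0.00058844, -0.00059888,
       -0.00089752]), 'effort': array([ 1.78794508e-03, -4.16765106e+01, -2.45801747e+01,  7.44984141e-05,
        1.10430483e-02,  7.62926533e-06]), 'position': array([ 0.20929165, -0.5349869 ,  0.2304271 ]), 'ee_rot': array([ 0.58351872,  0.39909578,  0.584497  , -0.39823575]), 'contact_force': array([ 0.0622896 , -0.72527291, -0.08313333]), 'moment': array([-0.02961845, -0.0324885 , -0.00238142]), 'width': 0.08548786850697952}
top [[436.6662762    0.         288.4067828 ]
 [  0.         436.6662762  209.12098582]
 [  0.           0.           1.        ]] [[-0.00168396 -0.99995959 -0.00883063 -0.00441674]
 [ 0.99748297 -0.00230563  0.07086892 -0.43374428]
 [-0.07088641 -0.00868906  0.99744655 -1.05156083]
 [ 0.          0.          0.          1.        ]]
scene [[454.65872156   0.         281.96064153]
 [  0.         454.65872156 206.20090316]
 [  0.           0.           1.        ]] [[-0.70443033 -0.70924438  0.02739193  0.28531834]
 [ 0.30225272 -0.26483566  0.91569939 -0.19835872]
 [-0.64220029  0.65332571  0.40092931 -0.68018818]
 [ 0.          0.          0.          1.        ]]
0.0187
```

View pics/top0.png

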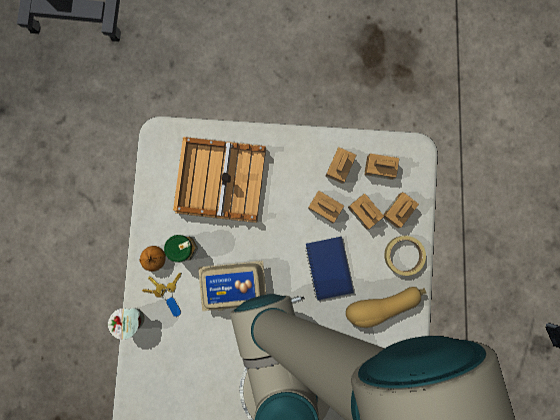

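View pics/scene0.png

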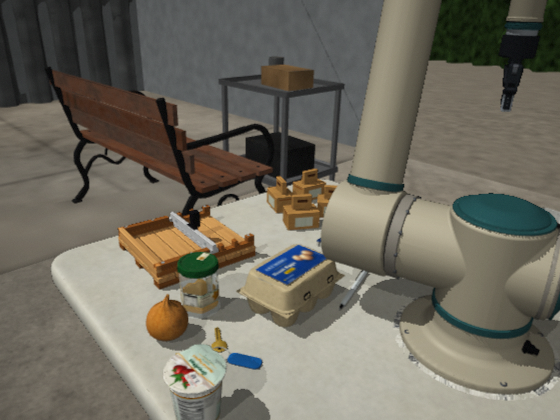

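```bash
cat > h.py <<'E'
import numpy as np,cv2
from scipy.spatial.transform import Rotation as R
from rig import get_state,get_image
def tcp(s=None):
    s=s or get_state();T=np.eye(4);q=s["ee_rot"];T[:3,:3]=R.from_quat([q[1],q[2],q[3],q[0]]).as_matrix();T[:3,3]=s["position"];return T
def cloud(d,T=None):
    M=np.linalg.inv(d["view"]) if "view" in d else T@d["mount"]
    z=d["depth"];v,u=np.mgrid[:z.shape[0],:z.shape[1]];k=d["mtx"]
    p=np.stack([(u-k[0,2])/k[0,0]*z,-(v-k[1,2])/k[1,1]*z,-z],-1)@M[:3,:3].T+M[:3,3]
    p[z==0]=np.nan;return p
def blobs(mask,p,amin=10):
    n,l,st,c=cv2.connectedComponentsWithStats(mask.astype(np.uint8));o=[]
    for i in range(1,n):
        if st[i,4]<amin: continue
        q=p[l==i];xy=q[:,:2].astype(np.float32)
        (cx,cy),(w,h),a=cv2.minAreaRect(xy)
        if w<h: w,h,a=h,w,a+90
        o.append((c[i].round(),st[i,4],np.round([cx,cy],4),np.round(q.mean(0),4),round(w,4),round(h,4),round((a+90)%180-90,1)))
    return o
E
python3 - <<'E'
from h import *
d=dict(np.load("top0.npz"));p=cloud(d);z=p[...,2]
print("table",np.nanmedian(z[260:290,270:300]))
g=np.zeros(z.shape,bool);g[140:230,295:430]=1
print("fins");[print(b) for b in blobs(g&(z>.055)&(z<.085),p)]
print("bodies");[print(b) for b in blobs(g&(z>.03)&(z<.085),p)]
g[:]=0;g[130:230,170:272]=1
print("walls");[print(b) for b in blobs(g&(z>.039)&(z<.049),p)]
print("all");[print(b) for b in blobs(g&(z>.012)&(z<.1),p)]
print("post");[print(b) for b in blobs(g&(z>.065)&(z<.1),p,4)]
E
```

```text
table -0.0011369364336306642
fins
(array([342., 162.]), np.int32(105), array([ 0.5399, -0.1323]), array([ 0.539 , -0.1317,  0.0701]), 0.0438, 0.0123, -23.9)
(array([385., 163.]), np.int32(119), array([ 0.5373, -0.2314]), array([ 0.5363, -0.2307,  0.0691]), 0.0435, 0.0124, 80.5)
(array([327., 206.]), np.int32(110), array([ 0.4384, -0.0949]), array([ 0.4379, -0.0944,  0.0698]), 0.0432, 0.0124, 59.0)
(array([404., 209.]), np.int32(120), array([ 0.43  , -0.2752]), array([ 0.4299, -0.2741,  0.0691]), 0.0432, 0.0121, -37.4)
(array([368., 210.]), np.int32(117), array([ 0.427 , -0.1916]), array([ 0.4265, -0.1909,  0.0693]), 0.0431, 0.0126, 38.5)
bodies
(array([341., 164.]), np.int32(599), array([ 0.54  , -0.1324]), array([ 0.5384, -0.1316,  0.0446]), 0.0724, 0.0478, -24.2)
(array([382., 165.]), np.int32(617), array([ 0.5377, -0.2319]), array([ 0.5355, -0.23  ,  0.0452]), 0.0726, 0.0496, 80.5)
(array([326., 207.]), np.int32(608), array([ 0.4383, -0.0952]), array([ 0.4376, -0.0946,  0.0445]), 0.0723, 0.0486, 58.1)
(array([401., 210.]), np.int32(630), array([ 0.4302, -0.2756]), array([ 0.4294, 
[... 869 characters left out ...]
ray([221., 204.]), np.int32(55), array([0.4414, 0.156 ]), array([0.4431, 0.1551, 0.046 ]), 0.0488, 0.0107, -11.3)
(array([227., 214.]), np.int32(19), array([0.4205, 0.1419]), array([0.4202, 0.1417, 0.0431]), 0.0099, 0.0071, 0.8)
(array([239., 216.]), np.int32(16), array([0.4157, 0.1134]), array([0.4155, 0.1124, 0.0427]), 0.0098, 0.0077, 0.3)
(array([253., 217.]), np.int32(33), array([0.4122, 0.079 ]), array([0.413 , 0.0792, 0.043 ]), 0.0143, 0.012, 87.8)
all
(array([219., 180.]), np.int32(6261), array([0.507 , 0.1616]), array([0.5058, 0.1631, 0.0261]), 0.2012, 0.1901, 83.3)
post
(array([225., 178.]), np.int32(59), array([0.5033, 0.1404]), array([0.5028, 0.1397, 0.0783]), 0.016, 0.0157, 86.8)
```

```bash
cat >> h.py <<'E'
def rot(psi): c,s=np.cos(psi),np.sin(psi); return np.array([[0,-s,c],[0,c,s],[-1,0,0.]])
def yaw(T): return np.arctan2(T[1,2],T[0,2])
C=np.array([.507,.1616]);Y=-.117   # pallet centre, yaw
def pal(x,y): return C+np.array([[np.cos(Y),-np.sin(Y)],[np.sin(Y),np.cos(Y)]])@[x,y]
def best(psi,x,y):  # choose psi mod pi with small q6=q1-psi
    q=(np.arctan2(y,x)-psi+np.pi/2)%np.pi-np.pi/2; return np.arctan2(y,x)-q
def plan(*wps,T=None):
    """wp=(x,y,z,psi,rows); prints per row dp/angular in tool units, straight lines"""
    s=get_state();T=tcp(s) if T is None else T
    print("t",round(s["clock"],2),"now",s["position"].round(4),"yaw",round(yaw(T),4),"tilt",np.round(T[2,1:3],4),"w",round(s["width"]*1e3,1),"F",s["contact_force"].round(1))
    for x,y,z,psi,n in wps:
        G=np.eye(4);psi=best(psi,x,y);G[:3,:3]=rot(psi);G[:3,3]=[x,y,z]
        rv=(R.from_matrix(T[:3,:3]).inv()*R.from_matrix(G[:3,:3])).as_rotvec()
        dl=G[:3,3]-T[:3,3];A=T[:3,:3]
        for k in range(n):
            print(" dp",(A.T@dl/n/.12).round(3).tolist(),"ang",(rv/n/(np.pi/2)).round(3).tolist())
            A=A@R.from_rotvec(rv/n).as_matrix()
        T=G
E
python3 - <<'E'
from h import *
x,y=pal(0,-.022);print(x,y)
plan((x,y,.2,Y,14))
E
```

```text
0.5044318685628217 0.13975040730536661
t 0.1 now [ 0.2093 -0.5351  0.2305] yaw -1.198 tilt [ 0.0002 -0.0016] w 85.4 F [ 0.6 -0.1 -0.7]
 dp [0.019, 0.31, -0.31] ang [-0.049, -0.0, -0.0]
 dp [0.019, 0.333, -0.285] ang [-0.049, -0.0, -0.0]
 dp [0.019, 0.354, -0.259] ang [-0.049, -0.0, -0.0]
 dp [0.019, 0.373, -0.231] ang [-0.049, -0.0, -0.0]
 dp [0.019, 0.389, -0.201] ang [-0.049, -0.0, -0.0]
 dp [0.018, 0.404, -0.171] ang [-0.049, -0.0, -0.0]
 dp [0.018, 0.416, -0.139] ang [-0.049, -0.0, -0.0]
 dp [0.018, 0.425, -0.106] ang [-0.049, -0.0, -0.0]
 dp [0.018, 0.432, -0.073] ang [-0.049, -0.0, -0.0]
 dp [0.018, 0.437, -0.04] ang [-0.049, -0.0, -0.0]
 dp [0.018, 0.438, -0.006] ang [-0.049, -0.0, -0.0]
 dp [0.018, 0.438, 0.028] ang [-0.049, -0.0, -0.0]
 dp [0.018, 0.434, 0.062] ang [-0.049, -0.0, -0.0]
 dp [0.018, 0.428, 0.095] ang [-0.049, -0.0, -0.0]
```

arm_command(series=[{"dp":[0.02,0.31,-0.31],"angular":[-0.05,0,0],"gripper":40},{"dp":[0.02,0.33,-0.28],"angular":[-0.05,0,0],"gripper":40},{"dp":[0.02,0.35,-0.26],"angular":[-0.05,0,0],"gripper":40},{"dp":[0.02,0.37,-0.23],"angular":[-0.05,0,0],"gripper":40},{"dp":[0.02,0.39,-0.2],"angular":[-0.05,0,0],"gripper":40},{"dp":[0.02,0.4,-0.17],"angular":[-0.05,0,0],"gripper":40},{"dp":[0.02,0.41,-0.14],"angular":[-0.05,0,0],"gripper":40},{"dp":[0.02,0.42,-0.11],"angular":[-0.05,0,0],"gripper":40}])

```text
clock: 1.1
position: [0.374, -0.141, 0.2084]
ee_rot: [0.679, 0.196, 0.68, -0.193]
contact_force: [1.0, -0.5, -0.4]
width: 0.0397
```

```bash
python3 - <<'E'
from h import *
x,y=pal(0,-.022)
plan((x,y,.2,Y,8))
E
```

```text
t 1.1 now [ 0.374  -0.141   0.2084] yaw -0.5577 tilt [ 0.0037 -0.0027] w 39.7 F [ 1.  -0.5 -0.4]
 dp [0.01, 0.32, -0.039] ang [-0.035, -0.0, -0.0]
 dp [0.01, 0.322, -0.022] ang [-0.035, -0.0, -0.0]
 dp [0.01, 0.322, -0.004] ang [-0.035, -0.0, -0.0]
 dp [0.01, 0.322, 0.014] ang [-0.035, -0.0, -0.0]
 dp [0.009, 0.321, 0.031] ang [-0.035, -0.0, -0.0]
 dp [0.009, 0.319, 0.049] ang [-0.035, -0.0, -0.0]
 dp [0.009, 0.316, 0.066] ang [-0.035, -0.0, -0.0]
 dp [0.009, 0.311, 0.084] ang [-0.035, -0.0, -0.0]
```

arm_command(series=[{"dp":[0.01,0.36,-0.045],"angular":[-0.04,0,0],"gripper":40},{"dp":[0.01,0.36,-0.025],"angular":[-0.04,0,0],"gripper":40},{"dp":[0.01,0.36,0],"angular":[-0.04,0,0],"gripper":40},{"dp":[0.01,0.36,0.02],"angular":[-0.04,0,0],"gripper":40},{"dp":[0.01,0.36,0.04],"angular":[-0.04,0,0],"gripper":40},{"dp":[0.01,0.36,0.06],"angular":[-0.04,0,0],"gripper":40},{"dp":[0.01,0.36,0.08],"angular":[-0.04,0,0],"gripper":40},{"dp":[0,0,0],"angular":[0,0,0],"gripper":40}])

```text
clock: 2.1
position: [0.4978, 0.1517, 0.1985]
ee_rot: [0.705, 0.036, 0.707, -0.033]
contact_force: [1.0, -0.4, -0.7]
width: 0.0403
```

```bash
python3 - <<'E'
from h import *
s=get_state();d=get_image("wrist");cv2.imwrite("pics/w1.png",d["image"]);T=tcp(s);p=cloud(d,T);z=p[...,2]
print(s["position"],yaw(T));np.savez("w1.npz",p=p)
print(np.isnan(z).mean(),[np.nanpercentile(z,q).round(4) for q in(5,50,95)])
print("post");[print(b) for b in blobs((z>.065)&(z<.1),p,40)]
print("rail");[print(b) for b in blobs((z>.046)&(z<.055),p,100)]
print("walls");[print(b) for b in blobs((z>.039)&(z<.046),p,100)]
plan((*pal(0,-.022),.12,Y,4))
E
```

```text
[0.49783334 0.15165544 0.19851833] -0.0968001717767697
0.0039115646258503405 [np.float64(-0.7443), np.float64(0.0012), np.float64(0.2897)]
post
(array([ 83., 111.]), np.int32(5133), array([0.3398, 0.2505]), array([0.3424, 0.2506, 0.0831]), 0.0627, 0.062, -7.5)
(array([ 42., 246.]), np.int32(9500), array([0.2511, 0.1316]), array([0.2595, 0.1316, 0.0713]), 0.1321, 0.0889, -85.1)
(array([287., 214.]), np.int32(355), array([0.503 , 0.1433]), array([0.503 , 0.1448, 0.0798]), 0.0165, 0.0157, 84.8)
rail
(array([59., 29.]), np.int32(1636), array([0.3163, 0.3235]), array([0.3191, 0.3228, 0.0501]), 0.0444, 0.0428, -7.6)
(array([130., 121.]), np.int32(228), array([0.3609, 0.2393]), array([0.3636, 0.2416, 0.0514]), 0.0583, 0.0193, 65.3)
(array([ 80., 220.]), np.int32(1117), array([0.2825, 0.1468]), array([0.2899, 0.1488, 0.0505]), 0.1535, 0.0601, -60.4)
(array([287., 200.]), np.int32(1435), array([0.5037, 0.1496]), array([0.5044, 0.1513, 0.0498]), 0.175, 0.0113, -6.8)
walls
(array([71., 36.]), np.int32(1075), array([0.3149, 0.3231]), array([0.3237, 0.3193, 0.0428]), 0.0538, 0.0522, -2.3)
(array(
[... 300 characters left out ...]
892, 0.1513, 0.0424]), 0.1611, 0.0686, -59.6)
(array([286., 194.]), np.int32(295), array([0.5046, 0.1564]), array([0.5031, 0.1554, 0.042 ]), 0.1752, 0.0042, -6.7)
(array([208., 211.]), np.int32(100), array([0.4196, 0.1449]), array([0.4199, 0.1455, 0.043 ]), 0.0119, 0.0083, -6.5)
(array([361., 269.]), np.int32(151), array([0.5786, 0.0624]), array([0.5784, 0.0634, 0.0432]), 0.0153, 0.012, 83.0)
t 2.15 now [0.497  0.1503 0.1984] yaw -0.0981 tilt [ 0.0027 -0.0044] w 40.3 F [ 0.6 -0.5 -0.9]
 dp [0.163, -0.021, 0.018] ang [0.003, -0.001, -0.0]
 dp [0.163, -0.021, 0.018] ang [0.003, -0.001, -0.0]
 dp [0.163, -0.02, 0.018] ang [0.003, -0.001, -0.0]
 dp [0.163, -0.02, 0.018] ang [0.003, -0.001, -0.0]
```

View pics/w1.png

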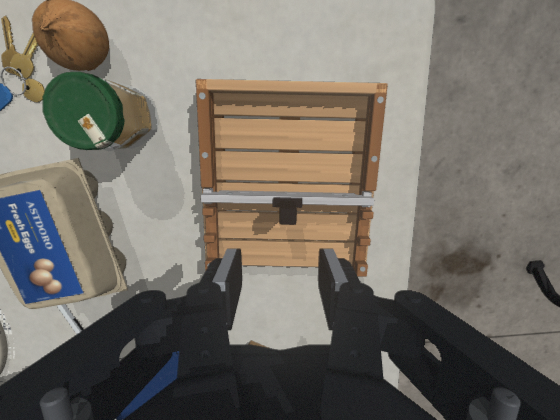

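```bash
sed -i 's/C=np.array(\[.507,.1616\])/C=np.array([.5065,.1625])/' h.py; python3 - <<'E'
from h import *
x,y=.5037,.1415
plan((x,y,.15,Y,4),(x,y,.056,Y,4))
E
```

```text
t 2.15 now [0.497  0.1503 0.1984] yaw -0.0981 tilt [ 0.0027 -0.0044] w 40.3 F [ 0.6 -0.5 -0.9]
 dp [0.101, -0.017, 0.016] ang [0.003, -0.001, -0.0]
 dp [0.101, -0.017, 0.016] ang [0.003, -0.001, -0.0]
 dp [0.101, -0.017, 0.016] ang [0.003, -0.001, -0.0]
 dp [0.101, -0.017, 0.016] ang [0.003, -0.001, -0.0]
 dp [0.196, 0.0, 0.0] ang [0.0, 0.0, 0.0]
 dp [0.196, 0.0, 0.0] ang [0.0, 0.0, 0.0]
 dp [0.196, 0.0, 0.0] ang [0.0, 0.0, 0.0]
 dp [0.196, 0.0, 0.0] ang [0.0, 0.0, 0.0]
```

arm_command(series=[{"dp":[0.1,-0.025,0.02],"angular":[0.004,-0.002,0],"gripper":40},{"dp":[0.1,-0.025,0.02],"angular":[0.004,-0.002,0],"gripper":40},{"dp":[0.1,-0.02,0.02],"angular":[0.004,0,0],"gripper":40},{"dp":[0.15,0,0],"angular":[0,0,0],"gripper":40},{"dp":[0.15,0,0],"angular":[0,0,0],"gripper":40},{"dp":[0.15,0,0],"angular":[0,0,0],"gripper":40},{"dp":[0.1,0,0],"angular":[0,0,0],"gripper":40},{"dp":[0,0,0],"angular":[0,0,0],"gripper":40}])

```text
clock: 3.15
position: [0.5006, 0.1336, 0.0885]
ee_rot: [0.705, 0.045, 0.707, -0.046]
contact_force: [-0.9, -0.2, 1.3]
width: 0.0399
```

```bash
python3 - <<'E'
from h import *
x,y=.5037,.1415
plan((x,y,.056,Y,3))
s=get_state();d=get_image("wrist");T=tcp(s);p=cloud(d,T);z=p[...,2]
g=(p[...,0]>.3)&(p[...,0]<.6)
print("post");[print(b) for b in blobs(g&(z>.065)&(z<.1),p,40)]
print("rail");[print(b) for b in blobs(g&(z>.046)&(z<.055),p,100)]
print("walls");[print(b) for b in blobs(g&(z>.039)&(z<.046),p,100)]
E
```

```text
t 3.15 now [0.5006 0.1336 0.0885] yaw -0.1287 tilt [-0.0006 -0.0026] w 39.9 F [-0.9 -0.2  1.3]
 dp [0.09, 0.023, 0.006] ang [-0.002, -0.001, 0.0]
 dp [0.09, 0.023, 0.006] ang [-0.002, -0.001, 0.0]
 dp [0.09, 0.023, 0.006] ang [-0.002, -0.001, 0.0]
post
(array([ 1., 92.]), np.int32(58), array([0.3665, 0.2396]), array([0.3661, 0.2385, 0.0656]), 0.0131, 0.0017, 69.5)
(array([283., 237.]), np.int32(999), array([0.5029, 0.1433]), array([0.5031, 0.145 , 0.0796]), 0.0159, 0.0158, 83.1)
(array([237., 262.]), np.int32(168), array([0.4798, 0.1374]), array([0.4793, 0.1405, 0.0958]), 0.0232, 0.0065, -80.8)
(array([322., 262.]), np.int32(170), array([0.5227, 0.1311]), array([0.5214, 0.1352, 0.0957]), 0.0226, 0.0067, 82.0)
rail
(array([19., 88.]), np.int32(1135), array([0.361 , 0.2398]), array([0.3646, 0.2424, 0.051 ]), 0.0584, 0.0212, 67.4)
(array([283., 211.]), np.int32(3607), array([0.5038, 0.1494]), array([0.5042, 0.1512, 0.0498]), 0.1758, 0.0115, -6.8)
(array([ 13., 327.]), np.int32(442), array([0.3016, 0.0927]), array([0.3009, 0.0899, 0.0496]), 0.0451, 0.0032, 90.0)
walls
(array([276.,  70.]
[... 213 characters left out ...]
array([283., 202.]), np.int32(829), array([0.5046, 0.1565]), array([0.5043, 0.155 , 0.0422]), 0.175, 0.0047, -6.9)
(array([408., 230.]), np.int32(246), array([0.5862, 0.1251]), array([0.5855, 0.1256, 0.0429]), 0.0127, 0.0081, -5.8)
(array([161., 232.]), np.int32(239), array([0.4198, 0.1451]), array([0.4206, 0.1453, 0.0431]), 0.0124, 0.0082, -8.5)
(array([166., 272.]), np.int32(227), array([0.4166, 0.1154]), array([0.417 , 0.1158, 0.0429]), 0.0124, 0.0081, -4.3)
(array([403., 270.]), np.int32(233), array([0.5824, 0.0955]), array([0.582 , 0.0961, 0.0428]), 0.0121, 0.0083, -9.1)
(array([ 21., 316.]), np.int32(640), array([0.3029, 0.0944]), array([0.3016, 0.0939, 0.0423]), 0.0532, 0.0057, -89.8)
```

```bash
sed -i 's/C=np.array(\[.5065,.1625\]);Y=-.117/C=np.array([.5064,.1640]);Y=-.119/' h.py; python3 - <<'E'
from h import *
x,y=.5029,.1433
plan((x,y,.056,Y,4))
E
```

```text
t 3.2 now [0.5011 0.1337 0.0891] yaw -0.1285 tilt [-0.0004 -0.0014] w 40.3 F [-0.4 -0.1  0.4]
 dp [0.069, 0.02, 0.001] ang [-0.002, -0.0, 0.0]
 dp [0.069, 0.02, 0.001] ang [-0.002, -0.0, 0.0]
 dp [0.069, 0.02, 0.001] ang [-0.002, -0.0, 0.0]
 dp [0.069, 0.02, 0.001] ang [-0.002, -0.0, 0.0]
```

arm_command(series=[{"dp":[0.03,0.025,0],"angular":[-0.002,0,0],"gripper":40},{"dp":[0.03,0.025,0],"angular":[-0.002,0,0],"gripper":40},{"dp":[0.07,0.02,0],"angular":[-0.002,0,0],"gripper":40},{"dp":[0.07,0.01,0],"angular":[0,0,0],"gripper":40},{"dp":[0.05,0,0],"angular":[0,0,0],"gripper":40},{"dp":[0,0,0],"angular":[0,0,0],"gripper":40},{"dp":[0,0,0],"angular":[0,0,0],"gripper":30},{"dp":[0,0,0],"angular":[0,0,0],"gripper":25}])

```text
clock: 4.2
position: [0.5038, 0.1443, 0.0585]
ee_rot: [0.707, 0.042, 0.705, -0.042]
contact_force: [0.3, -0.0, -0.4]
width: 0.0251
```

```bash
python3 - <<'E'
from h import *
x,y=.5029,.1433
plan((x,y,.056,Y,1))
E
```

```text
t 4.2 now [0.5038 0.1443 0.0585] yaw -0.1181 tilt [0.0006 0.002 ] w 25.1 F [ 0.3 -0.  -0.4]
 dp [0.021, -0.009, -0.006] ang [0.001, 0.001, -0.0]
```

arm_command(series=[{"dp":[0.025,-0.008,-0.006],"angular":[0,0,0],"gripper":25},{"dp":[0,0,0],"angular":[0,0,0],"gripper":5},{"dp":[0,0,0],"angular":[0,0,0],"gripper":5},{"dp":[0,0,0],"angular":[0,0,0],"gripper":5},{"dp":[-0.08,0,0],"angular":[0,0,0],"gripper":5},{"dp":[-0.1,0,0],"angular":[0,0,0],"gripper":5},{"dp":[-0.08,0,0],"angular":[0,0,0],"gripper":5},{"dp":[0,0,0],"angular":[0,0,0],"gripper":5}], grip_force=60)

```text
clock: 5.2
position: [0.5032, 0.1433, 0.0895]
ee_rot: [0.707, 0.042, 0.705, -0.042]
contact_force: [1.4, -0.0, -2.0]
width: 0.0147
```

```bash
python3 - <<'E'
from h import *
s=get_state();d=get_image("wrist");T=tcp(s);p=cloud(d,T);z=p[...,2];cv2.imwrite("pics/w2.png",d["image"])
g=(p[...,0]>.3)&(p[...,0]<.6)
print("rail");[print(b) for b in blobs(g&(z>.065)&(z<.1),p,100)]
print(s["position"],pal(.0,-.082))
plan((*pal(.0,-.082),s["position"][2],Y,5))
E
```

```text
rail
(array([  2., 106.]), np.int32(176), array([0.3667, 0.2409]), array([0.366 , 0.2403, 0.066 ]), 0.0211, 0.0044, 67.5)
(array([279., 240.]), np.int32(8178), array([0.5035, 0.153 ]), array([0.5034, 0.1531, 0.0803]), 0.1768, 0.0126, -6.9)
[0.50315534 0.14331724 0.08947703] [0.49666501 0.08257992]
t 5.25 now [0.5028 0.1433 0.0891] yaw -0.1183 tilt [0.0007 0.0025] w 15.1 F [ 0.1 -0.2 -1.8]
 dp [-0.001, -0.102, 0.002] ang [0.0, 0.0, -0.0]
 dp [-0.001, -0.102, 0.002] ang [0.0, 0.0, -0.0]
 dp [-0.001, -0.102, 0.002] ang [0.0, 0.0, -0.0]
 dp [-0.001, -0.102, 0.002] ang [0.0, 0.0, -0.0]
 dp [-0.001, -0.102, 0.002] ang [0.0, 0.0, -0.0]
```

arm_command(series=[{"dp":[0,-0.1,0.002],"angular":[0,0,0],"gripper":5},{"dp":[0,-0.1,0.002],"angular":[0,0,0],"gripper":5},{"dp":[0,-0.1,0.002],"angular":[0,0,0],"gripper":5},{"dp":[0,-0.1,0.002],"angular":[0,0,0],"gripper":5},{"dp":[0,-0.08,0],"angular":[0,0,0],"gripper":5},{"dp":[0,0,0],"angular":[0,0,0],"gripper":5},{"dp":[0,0,0],"angular":[0,0,0],"gripper":5},{"dp":[0,0,0],"angular":[0,0,0],"gripper":5}])

```text
clock: 6.25
position: [0.4955, 0.0809, 0.088]
ee_rot: [0.706, 0.042, 0.706, -0.042]
contact_force: [-0.9, -0.5, -0.9]
width: 0.0152
```

```bash
python3 - <<'E'
from h import *
s=get_state();d=get_image("wrist");T=tcp(s);p=cloud(d,T);z=p[...,2];cv2.imwrite("pics/w3.png",d["image"])
g=(p[...,0]>.4)&(p[...,0]<.6)
print("rail");[print(b) for b in blobs(g&(z>.065)&(z<.1),p,100)]
plan((*pal(.0,-.082),.057,Y,4))
E
```

```text
rail
(array([279., 241.]), np.int32(8068), array([0.4955, 0.0907]), array([0.4957, 0.0906, 0.0794]), 0.1763, 0.0126, -6.9)
t 6.3 now [0.4956 0.081  0.088 ] yaw -0.1195 tilt [-0.      0.0002] w 14.8 F [ 0.2 -0.3 -2.5]
 dp [0.065, 0.004, 0.002] ang [-0.0, 0.0, 0.0]
 dp [0.065, 0.004, 0.002] ang [-0.0, 0.0, 0.0]
 dp [0.065, 0.004, 0.002] ang [-0.0, 0.0, 0.0]
 dp [0.065, 0.004, 0.002] ang [-0.0, 0.0, 0.0]
```

View pics/w3.png

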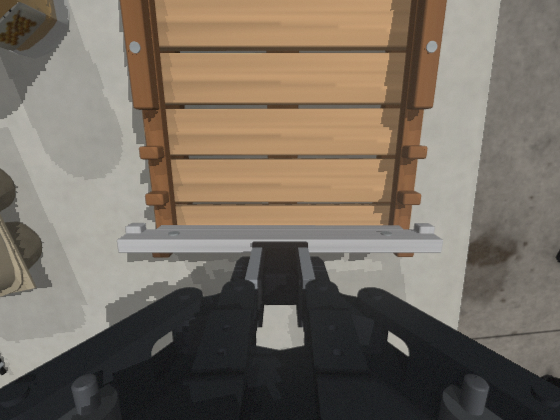

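arm_command(series=[{"dp":[0.04,0.008,0.004],"angular":[0,0,0],"gripper":5},{"dp":[0.07,0.006,0.004],"angular":[0,0,0],"gripper":5},{"dp":[0.07,0,0],"angular":[0,0,0],"gripper":5},{"dp":[0.05,0,0],"angular":[0,0,0],"gripper":5},{"dp":[0.02,0,0],"angular":[0,0,0],"gripper":5},{"dp":[0,0,0],"angular":[0,0,0],"gripper":5},{"dp":[0,0,0],"angular":[0,0,0],"gripper":30},{"dp":[0,0,0],"angular":[0,0,0],"gripper":35}])

```text
clock: 7.3
position: [0.4972, 0.0833, 0.0561]
ee_rot: [0.706, 0.042, 0.706, -0.042]
contact_force: [-0.3, -0.4, -0.6]
width: 0.0351
```

```bash
python3 - <<'E'
from h import *
s=get_state();d=get_image("wrist");T=tcp(s);p=cloud(d,T);z=p[...,2];cv2.imwrite("pics/w4.png",d["image"])
g=(p[...,0]>.4)&(p[...,0]<.6)
print("rail",s["position"],s["contact_force"],s["width"]);[print(b) for b in blobs(g&(z>.046)&(z<.06),p,100)]
E
```

```text
rail [0.49718839 0.08332491 0.05610063] [-0.33982743 -0.37049711 -0.6378723 ] 0.03514310251036123
(array([278., 245.]), np.int32(5167), array([0.4963, 0.0899]), array([0.4964, 0.0917, 0.0499]), 0.1762, 0.0114, -7.0)
```

```bash
python3 - <<'E'
from h import *
r=np.radians
x,y,z=get_state()["position"]
plan((x,y,.15,Y,2),(.4377,-.093,.15,r(58.5-90),5))
E
```

```text
t 7.35 now [0.4971 0.0833 0.0561] yaw -0.1183 tilt [0.0001 0.0007] w 34.7 F [ 0.4 -0.1  0.5]
 dp [-0.391, 0.0, 0.0] ang [0.0, 0.0, -0.0]
 dp [-0.391, 0.0, 0.0] ang [0.0, 0.0, -0.0]
 dp [0.0, -0.304, -0.063] ang [0.055, 0.0, 0.0]
 dp [0.0, -0.308, -0.037] ang [0.055, 0.0, 0.0]
 dp [0.0, -0.31, -0.01] ang [0.055, 0.0, 0.0]
 dp [0.0, -0.31, 0.016] ang [0.055, 0.0, 0.0]
 dp [0.0, -0.307, 0.043] ang [0.055, 0.0, 0.0]
```

arm_command(series=[{"dp":[-0.35,0,0],"angular":[0,0,0],"gripper":40},{"dp":[-0.35,0,0],"angular":[0,0,0],"gripper":40},{"dp":[-0.05,-0.3,-0.06],"angular":[0.055,0,0],"gripper":40},{"dp":[0,-0.31,-0.04],"angular":[0.055,0,0],"gripper":40},{"dp":[0,-0.31,-0.01],"angular":[0.055,0,0],"gripper":40},{"dp":[0,-0.31,0.02],"angular":[0.055,0,0],"gripper":40},{"dp":[0,-0.25,0.04],"angular":[0.05,0,0],"gripper":40},{"dp":[0,0,0],"angular":[0,0,0],"gripper":40}])

```text
clock: 8.35
position: [0.4409, -0.0914, 0.1506]
ee_rot: [0.683, 0.193, 0.677, -0.193]
contact_force: [0.3, 1.0, 0.9]
width: 0.0402
```

```bash
cat >> h.py <<'E'
def fins(z0=0.,show=None):
    """carton fins seen by the wrist camera: centre, jaw psi"""
    s=get_state();d=get_image("wrist");p=cloud(d,tcp(s));z=p[...,2]-z0
    if show: cv2.imwrite(show,d["image"])
    o=[]
    for b in blobs((z>.055)&(z<.08),p,60):
        if .03<b[4]<.05 and .009<b[5]<.02: o.append(b); print("fin",b[2],b[4],b[5],"deg",b[6],"psi",round(np.radians(b[6]-90),3),"zmean",b[3][2])
    return o
E
python3 - <<'E'
from h import *
o=fins(show="pics/w5.png");b=min(o,key=lambda b:np.hypot(*(b[2]-[.4377,-.093])))
plan((*b[2],.1,np.radians(b[6]-90),2),(*b[2],.045,np.radians(b[6]-90),3))
E
```

```text
fin [0.2919 0.0714] 0.0327 0.0109 deg 44.3 psi -0.798 zmean 0.0586
fin [ 0.5393 -0.13  ] 0.044 0.0127 deg -25.1 psi -2.009 zmean 0.0691
fin [ 0.4377 -0.0928] 0.0444 0.0122 deg 58.3 psi -0.553 zmean 0.0709
fin [ 0.5361 -0.2293] 0.0448 0.0127 deg 80.5 psi -0.166 zmean 0.068
fin [ 0.4219 -0.1926] 0.0322 0.0121 deg 40.4 psi -0.866 zmean 0.0684
t 8.4 now [ 0.4412 -0.0905  0.1506] yaw -0.5528 tilt [0.0026 0.007 ] w 40.1 F [0.  0.4 0.6]
 dp [0.211, -0.016, -0.009] ang [0.0, 0.002, -0.001]
 dp [0.211, -0.016, -0.008] ang [0.0, 0.002, -0.001]
 dp [0.153, 0.0, 0.0] ang [0.0, 0.0, 0.0]
 dp [0.153, 0.0, 0.0] ang [0.0, 0.0, 0.0]
 dp [0.153, 0.0, 0.0] ang [0.0, 0.0, 0.0]
```

arm_command(series=[{"dp":[0.15,-0.02,-0.012],"angular":[0,0.003,-0.001],"gripper":36},{"dp":[0.22,-0.012,-0.006],"angular":[0,0.001,-0.001],"gripper":36},{"dp":[0.22,0,0],"angular":[0,0,0],"gripper":36},{"dp":[0.16,0,0],"angular":[0,0,0],"gripper":36},{"dp":[0.1,0,0],"angular":[0,0,0],"gripper":36},{"dp":[0,0,0],"angular":[0,0,0],"gripper":36},{"dp":[0,0,0],"angular":[0,0,0],"gripper":30},{"dp":[0,0,0],"angular":[0,0,0],"gripper":25}])

```text
clock: 9.4
position: [0.4425, -0.0874, 0.048]
ee_rot: [0.684, 0.19, 0.679, -0.189]
contact_force: [-0.6, 0.0, 0.2]
width: 0.0249
```

```bash
python3 - <<'E'
from h import *
plan((.4377,-.0928,.045,-.553,1))
x,y=pal(-.052,.05)
print("from lift"); T=np.eye(4);T[:3,:3]=rot(-.553);T[:3,3]=[.4377,-.0928,.045]
plan((.4377,-.0928,.16,-.553,3),(x,y,.16,Y,7),T=T)
E
```

```text
t 9.4 now [ 0.4425 -0.0874  0.048 ] yaw -0.543 tilt [0.0043 0.0067] w 24.9 F [-0.6  0.   0.2]
 dp [0.025, -0.059, -0.011] ang [0.006, 0.004, -0.003]
from lift
t 9.4 now [ 0.4425 -0.0874  0.048 ] yaw -0.553 tilt [0. 0.] w 24.9 F [-0.6  0.   0.2]
 dp [-0.319, 0.0, 0.0] ang [-0.0, 0.0, 0.0]
 dp [-0.319, 0.0, 0.0] ang [-0.0, 0.0, 0.0]
 dp [-0.319, 0.0, 0.0] ang [-0.0, 0.0, 0.0]
 dp [0.0, 0.331, -0.172] ang [-0.039, 0.0, 0.0]
 dp [0.0, 0.341, -0.151] ang [-0.039, 0.0, 0.0]
 dp [0.0, 0.35, -0.13] ang [-0.039, 0.0, 0.0]
 dp [0.0, 0.357, -0.108] ang [-0.039, 0.0, 0.0]
 dp [0.0, 0.363, -0.086] ang [-0.039, 0.0, 0.0]
 dp [0.0, 0.368, -0.063] ang [-0.039, 0.0, 0.0]
 dp [0.0, 0.371, -0.04] ang [-0.039, 0.0, 0.0]
```

arm_command(series=[{"dp":[0.015,-0.055,-0.01],"angular":[0.006,0.004,-0.003],"gripper":25},{"dp":[0.005,-0.01,0],"angular":[0,0,0],"gripper":25},{"dp":[0,0,0],"angular":[0,0,0],"gripper":5},{"dp":[0,0,0],"angular":[0,0,0],"gripper":5},{"dp":[0,0,0],"angular":[0,0,0],"gripper":5},{"dp":[-0.1,0,0],"angular":[0,0,0],"gripper":5},{"dp":[-0.15,0,0],"angular":[0,0,0],"gripper":5},{"dp":[0,0,0],"angular":[0,0,0],"gripper":5}], grip_force=60)

```text
clock: 10.4
position: [0.4375, -0.0943, 0.078]
ee_rot: [0.681, 0.193, 0.68, -0.194]
contact_force: [0.2, -0.5, -1.2]
width: 0.0113
```

```bash
python3 - <<'E'
from h import *
s=get_state();d=get_image("wrist");T=tcp(s);p=cloud(d,T);cv2.imwrite("pics/w6.png",d["image"])
print(s["position"],s["width"])
q=(p-T[:3,3])@T[:3,:3]   # tool coords
m=(q[...,0]>-.04)&(q[...,0]<.05)&(abs(q[...,1])<.07)&(abs(q[...,2])<.05)
h=np.histogram(q[m][:,0],bins=18,range=(-.04,.05));print(h[0])
k=m&(q[...,0]>-.002)&(q[...,0]<.012)
xy=q[k][:,1:].astype(np.float32);print("carton top in tool yz",cv2.minAreaRect(xy),xy.min(0),xy.max(0),q[k][:,0].mean())
np.savez("w6.npz",q=q)
x,y=pal(-.052,.05)
plan((*s["position"][:2],.16,-.553,2),(x,y,.16,Y,7))
E
```

```text
[ 0.43752491 -0.09425618  0.07801434] 0.011283256477779885
[ 676  220 1695 1252  343  312  219   97   76 4789  178  141  122  129
  118  110   75    0]
carton top in tool yz ((0.015000092796981335, -0.0008697323501110077), (0.045404478907585144, 0.04830671846866608), 0.534505307674408) [-0.00792503 -0.02490004] [0.03774932 0.02316435] 0.006716470561019286
t 10.45 now [ 0.4368 -0.094   0.0773] yaw -0.5536 tilt [-0.0006  0.0003] w 11.1 F [-0.3 -0.  -1.4]
 dp [-0.344, 0.0, 0.003] ang [-0.0, 0.0, 0.0]
 dp [-0.344, 0.001, 0.003] ang [-0.0, 0.0, 0.0]
 dp [0.0, 0.333, -0.173] ang [-0.039, 0.0, 0.0]
 dp [0.0, 0.343, -0.152] ang [-0.039, 0.0, 0.0]
 dp [0.0, 0.351, -0.13] ang [-0.039, 0.0, 0.0]
 dp [0.0, 0.359, -0.108] ang [-0.039, 0.0, 0.0]
 dp [0.0, 0.365, -0.086] ang [-0.039, 0.0, 0.0]
 dp [0.0, 0.37, -0.063] ang [-0.039, 0.0, 0.0]
 dp [0.0, 0.373, -0.04] ang [-0.039, 0.0, 0.0]
```

View pics/w6.png

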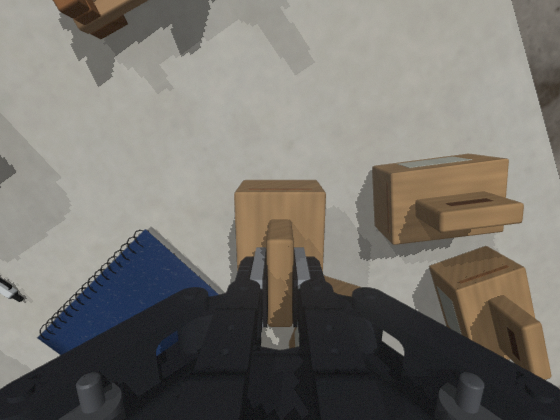

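arm_command(series=[{"dp":[-0.35,0,0],"angular":[0,0,0],"gripper":5},{"dp":[-0.35,0.1,-0.05],"angular":[0,0,0],"gripper":5},{"dp":[-0.02,0.33,-0.17],"angular":[-0.04,0,0],"gripper":5},{"dp":[0,0.35,-0.15],"angular":[-0.04,0,0],"gripper":5},{"dp":[0,0.36,-0.13],"angular":[-0.04,0,0],"gripper":5},{"dp":[0,0.37,-0.1],"angular":[-0.04,0,0],"gripper":5},{"dp":[0,0.37,-0.08],"angular":[-0.04,0,0],"gripper":5},{"dp":[0,0.3,-0.05],"angular":[-0.04,0,0],"gripper":5}])

```text
clock: 11.45
position: [0.4584, 0.1887, 0.1624]
ee_rot: [0.702, 0.06, 0.707, -0.06]
contact_force: [-0.6, -0.9, -1.3]
width: 0.0106
```

```bash
cat >> h.py <<'E'
def held():
    s=get_state();d=get_image("wrist");T=tcp(s);q=(cloud(d,T)-T[:3,3])@T[:3,:3]
    k=(q[...,0]>.002)&(q[...,0]<.012)&(q[...,1]>.005)&(q[...,1]<.05)&(abs(q[...,2])<.03)
    a=q[k];f=np.percentile(a[:,1],99.7);lo,hi=np.percentile(a[:,2],[.3,99.7])
    print("held top x",np.median(a[:,0]).round(4),"yoff",round(f-.036,4),"zoff",round((lo+hi)/2,4),"w",round(hi-lo,4),"F",s["contact_force"].round(1))
    return f-.036,(lo+hi)/2
E
python3 - <<'E'
from h import *
held()
plan((*pal(-.0511,.049),.13,Y,3),(*pal(-.0511,.049),.069,Y,4))
E
```

```text
held top x 0.0068 yoff 0.0016 zoff -0.0009 w 0.0474 F [-0.6 -0.9 -1.3]
t 11.5 now [0.4589 0.193  0.1624] yaw -0.1682 tilt [ 0.0041 -0.006 ] w 11.0 F [ 0.6  4.8 -1.6]
 dp [0.09, 0.071, -0.004] ang [-0.01, -0.001, -0.001]
 dp [0.09, 0.072, -0.003] ang [-0.01, -0.001, -0.001]
 dp [0.09, 0.072, -0.002] ang [-0.01, -0.001, -0.001]
 dp [0.127, 0.0, 0.0] ang [0.0, 0.0, 0.0]
 dp [0.127, 0.0, 0.0] ang [0.0, 0.0, 0.0]
 dp [0.127, 0.0, 0.0] ang [0.0, 0.0, 0.0]
 dp [0.127, 0.0, 0.0] ang [0.0, 0.0, 0.0]
```

arm_command(series=[{"dp":[0.05,0.06,0],"angular":[-0.01,-0.001,-0.001],"gripper":5},{"dp":[0.07,0.06,0],"angular":[-0.01,-0.001,-0.001],"gripper":5},{"dp":[0.08,0.05,0],"angular":[-0.01,-0.001,-0.001],"gripper":5},{"dp":[0.05,0.015,0],"angular":[0,0,0],"gripper":5},{"dp":[0,0,0],"angular":[0,0,0],"gripper":5},{"dp":[0,0,0],"angular":[0,0,0],"gripper":5},{"dp":[0,0,0],"angular":[0,0,0],"gripper":5},{"dp":[0,0,0],"angular":[0,0,0],"gripper":5}])

```text
clock: 12.5
position: [0.4611, 0.2137, 0.1286]
ee_rot: [0.704, 0.041, 0.707, -0.044]
contact_force: [1.0, 0.4, -1.6]
width: 0.0109
```

```bash
python3 - <<'E'
from h import *
held()
plan((*pal(-.0511,.049),.12,Y,1),(*pal(-.0511,.049),.069,Y,4))
E
```

```text
held top x 0.0068 yoff 0.0017 zoff -0.0009 w 0.0475 F [ 1.   0.4 -1.6]
t 12.55 now [0.4611 0.2138 0.1286] yaw -0.1204 tilt [-0.0038 -0.0044] w 10.8 F [ 0.3 -0.6 -2.1]
 dp [0.072, 0.042, -0.001] ang [-0.001, -0.003, 0.002]
 dp [0.106, 0.0, 0.0] ang [0.0, 0.0, 0.0]
 dp [0.106, 0.0, 0.0] ang [0.0, 0.0, 0.0]
 dp [0.106, 0.0, 0.0] ang [0.0, 0.0, 0.0]
 dp [0.106, 0.0, 0.0] ang [0.0, 0.0, 0.0]
```

arm_command(series=[{"dp":[0,0.04,0],"angular":[0,-0.003,0.002],"gripper":5},{"dp":[0.05,0.007,0],"angular":[0,0,0],"gripper":5},{"dp":[0.12,0,0],"angular":[0,0,0],"gripper":5},{"dp":[0.14,0,0],"angular":[0,0,0],"gripper":5},{"dp":[0.08,0,0],"angular":[0,0,0],"gripper":5},{"dp":[0.06,0,0],"angular":[0,0,0],"gripper":5},{"dp":[0,0,0],"angular":[0,0,0],"gripper":5},{"dp":[0,0,0],"angular":[0,0,0],"gripper":5}])

```text
clock: 13.55
position: [0.4614, 0.2198, 0.0706]
ee_rot: [0.706, 0.042, 0.706, -0.043]
contact_force: [0.1, -0.3, -0.8]
width: 0.0108
```

```bash
python3 - <<'E'
from h import *
held()
plan((*pal(-.0511,.049),.069,Y,1))
E
```

```text
held top x 0.0068 yoff 0.0017 zoff -0.0009 w 0.0475 F [ 0.1 -0.3 -0.8]
t 13.6 now [0.4614 0.2198 0.0706] yaw -0.12 tilt [-0.0009 -0.0004] w 10.9 F [-0.6 -0.9 -1.8]
 dp [0.013, -0.009, 0.002] ang [-0.001, -0.0, 0.001]
```

```bash
python3 - <<'E'
from h import *
x,y=get_state()["position"][:2]
T=np.eye(4);T[:3,:3]=rot(Y);T[:3,3]=[x,y,.16]
plan((.5361,-.2293,.15,-.166,8),T=T)
E
```

```text
t 13.6 now [0.4614 0.2198 0.0706] yaw -0.119 tilt [0. 0.] w 10.9 F [-0.6 -0.9 -1.8]
 dp [0.01, -0.455, 0.133] ang [0.004, 0.0, 0.0]
 dp [0.01, -0.454, 0.136] ang [0.004, 0.0, 0.0]
 dp [0.01, -0.454, 0.138] ang [0.004, 0.0, 0.0]
 dp [0.01, -0.453, 0.141] ang [0.004, 0.0, 0.0]
 dp [0.01, -0.452, 0.143] ang [0.004, 0.0, 0.0]
 dp [0.01, -0.451, 0.146] ang [0.004, 0.0, 0.0]
 dp [0.01, -0.45, 0.149] ang [0.004, 0.0, 0.0]
 dp [0.01, -0.449, 0.151] ang [0.004, 0.0, 0.0]
```

arm_command(series=[{"dp":[0.012,-0.005,0],"angular":[0,0,0],"gripper":5},{"dp":[0.003,0,0],"angular":[0,0,0],"gripper":5},{"dp":[0,0,0],"angular":[0,0,0],"gripper":20},{"dp":[0,0,0],"angular":[0,0,0],"gripper":28},{"dp":[0,0,0],"angular":[0,0,0],"gripper":28},{"dp":[-0.1,0,0],"angular":[0,0,0],"gripper":28},{"dp":[-0.35,0,0],"angular":[0,0,0],"gripper":28},{"dp":[-0.3,0,0],"angular":[0,0,0],"gripper":28}])

```text
clock: 14.6
position: [0.4606, 0.2189, 0.1614]
ee_rot: [0.705, 0.042, 0.707, -0.043]
contact_force: [0.5, -0.9, 0.3]
width: 0.0282
```

```bash
python3 - <<'E'
from h import *
fins(.022,show="pics/w7.png");print(pal(-.051,.051))
d=get_image("top");p=cloud(d);z=p[...,2]
[print("topfin",b[2]+[-.0006,.0022],b[6]) for b in blobs((z>.055)&(z<.1),p) if .03<b[4]<.05]
plan((.5361,-.2293,.15,-.166,8))
E
```

```text
fin [0.4612 0.2214] 0.0438 0.0117 deg 83.0 psi -0.122 zmean 0.0929
[0.46181537 0.22069401]
topfin [ 0.5392 -0.1299] -24.7
topfin [ 0.5365 -0.2288] 82.0
topfin [ 0.4293 -0.273 ] -38.4
topfin [ 0.4264 -0.1893] 38.9
t 14.7 now [0.4633 0.2198 0.1642] yaw -0.12 tilt [0.0016 0.0053] w 27.9 F [1.2 0.1 0.8]
 dp [0.015, -0.455, 0.131] ang [0.004, 0.0, -0.0]
 dp [0.015, -0.455, 0.134] ang [0.004, 0.0, -0.0]
 dp [0.015, -0.454, 0.136] ang [0.004, 0.0, -0.0]
 dp [0.015, -0.453, 0.139] ang [0.004, 0.0, -0.0]
 dp [0.015, -0.452, 0.142] ang [0.004, 0.0, -0.0]
 dp [0.015, -0.451, 0.144] ang [0.004, 0.0, -0.0]
 dp [0.015, -0.451, 0.147] ang [0.004, 0.0, -0.0]
 dp [0.015, -0.45, 0.15] ang [0.004, 0.0, -0.0]
```

arm_command(series=[{"dp":[0.01,-0.46,0.13],"angular":[0.004,0,0],"gripper":36},{"dp":[0.015,-0.46,0.13],"angular":[0.004,0,0],"gripper":36},{"dp":[0.015,-0.46,0.135],"angular":[0.004,0,0],"gripper":36},{"dp":[0.015,-0.46,0.14],"angular":[0.004,0,0],"gripper":36},{"dp":[0.015,-0.46,0.14],"angular":[0.004,0,0],"gripper":36},{"dp":[0.015,-0.46,0.145],"angular":[0.004,0,0],"gripper":36},{"dp":[0.015,-0.45,0.15],"angular":[0.004,0,0],"gripper":36},{"dp":[0.015,-0.15,0.05],"angular":[0.004,0,0],"gripper":36}])

```text
clock: 15.7
position: [0.5315, -0.2063, 0.1504]
ee_rot: [0.708, 0.06, 0.701, -0.057]
contact_force: [-0.4, 1.3, -0.2]
width: 0.0358
```

```bash
python3 - <<'E'
from h import *
fins()
plan((.5361,-.2293,.1,-.166,3),(.5361,-.2293,.046,-.166,3))
E
```

```text
fin [ 0.5396 -0.1306] 0.044 0.0123 deg -24.2 psi -1.993 zmean 0.0715
fin [ 0.4268 -0.1895] 0.0443 0.0126 deg 39.5 psi -0.881 zmean 0.0698
fin [ 0.5366 -0.2294] 0.0436 0.0122 deg 80.7 psi -0.162 zmean 0.0703
t 15.75 now [ 0.5317 -0.2074  0.15  ] yaw -0.166 tilt [0.0035 0.01  ] w 36.0 F [ 0.9 -1.4  0.5]
 dp [0.139, -0.058, 0.021] ang [0.0, 0.002, -0.001]
 dp [0.139, -0.058, 0.021] ang [0.0, 0.002, -0.001]
 dp [0.139, -0.058, 0.022] ang [0.0, 0.002, -0.001]
 dp [0.15, 0.0, 0.0] ang [0.0, 0.0, 0.0]
 dp [0.15, 0.0, 0.0] ang [0.0, 0.0, 0.0]
 dp [0.15, 0.0, 0.0] ang [0.0, 0.0, 0.0]
```

arm_command(series=[{"dp":[0.05,-0.07,0.025],"angular":[0,0.003,-0.001],"gripper":36},{"dp":[0.1,-0.07,0.025],"angular":[0,0.003,-0.001],"gripper":36},{"dp":[0.12,-0.04,0.02],"angular":[0,0,0],"gripper":36},{"dp":[0.2,-0.005,0],"angular":[0,0,0],"gripper":36},{"dp":[0.2,0,0],"angular":[0,0,0],"gripper":36},{"dp":[0.12,0,0],"angular":[0,0,0],"gripper":36},{"dp":[0.05,0,0],"angular":[0,0,0],"gripper":36},{"dp":[0,0,0],"angular":[0,0,0],"gripper":30}])

```text
clock: 16.75
position: [0.5351, -0.2242, 0.0419]
ee_rot: [0.703, 0.058, 0.707, -0.054]
contact_force: [-0.8, 0.5, 0.2]
width: 0.03
```

```bash
python3 - <<'E'
from h import *
plan((.5366,-.2294,.046,-.164,1))
E
```

```text
t 16.75 now [ 0.5351 -0.2242  0.0419] yaw -0.1589 tilt [ 0.0045 -0.0055] w 30.0 F [-0.8  0.5  0.2]
 dp [-0.034, -0.04, 0.019] ang [0.003, -0.003, -0.003]
```

arm_command(series=[{"dp":[-0.03,-0.035,0.015],"angular":[0.003,-0.003,-0.003],"gripper":30},{"dp":[0,-0.008,0.003],"angular":[0,0,0],"gripper":25},{"dp":[0,0,0],"angular":[0,0,0],"gripper":5},{"dp":[0,0,0],"angular":[0,0,0],"gripper":5},{"dp":[0,0,0],"angular":[0,0,0],"gripper":5},{"dp":[-0.1,0,0],"angular":[0,0,0],"gripper":5},{"dp":[-0.35,0,0],"angular":[0,0,0],"gripper":5},{"dp":[-0.35,0,0],"angular":[0,0,0],"gripper":5}])

```text
clock: 17.75
position: [0.535, -0.2292, 0.1436]
ee_rot: [0.703, 0.059, 0.706, -0.057]
contact_force: [0.8, -0.6, -0.8]
width: 0.0107
```

```bash
python3 - <<'E'
from h import *
o=held()
x,y=pal(.052-o[1],.0505-o[0]);print(x,y)
plan((x,y,.16,Y,8))
E
```

```text
held top x 0.008 yoff 0.0007 zoff -0.001 w 0.0475 F [ 0.8 -0.6 -0.8]
0.5649332154478032 0.20717685868092223
t 17.8 now [ 0.538  -0.2309  0.1498] yaw -0.1639 tilt [-0.0026  0.0049] w 10.8 F [1.1 0.1 2.1]
 dp [-0.012, 0.455, -0.047] ang [-0.004, 0.0, 0.0]
 dp [-0.012, 0.455, -0.044] ang [-0.004, 0.0, 0.0]
 dp [-0.012, 0.455, -0.042] ang [-0.004, 0.0, 0.0]
 dp [-0.011, 0.455, -0.039] ang [-0.004, 0.0, 0.0]
 dp [-0.011, 0.456, -0.037] ang [-0.004, 0.0, 0.0]
 dp [-0.011, 0.456, -0.034] ang [-0.004, 0.0, 0.0]
 dp [-0.011, 0.456, -0.031] ang [-0.004, 0.0, 0.0]
 dp [-0.011, 0.456, -0.029] ang [-0.004, 0.0, 0.0]
```

arm_command(series=[{"dp":[-0.06,0.46,-0.047],"angular":[-0.004,0,0],"gripper":5},{"dp":[-0.05,0.46,-0.044],"angular":[-0.004,0,0],"gripper":5},{"dp":[-0.04,0.46,-0.042],"angular":[-0.004,0,0],"gripper":5},{"dp":[-0.01,0.46,-0.04],"angular":[-0.004,0,0],"gripper":5},{"dp":[0,0.46,-0.037],"angular":[-0.004,0,0],"gripper":5},{"dp":[0,0.46,-0.034],"angular":[-0.004,0,0],"gripper":5},{"dp":[0,0.46,-0.03],"angular":[-0.004,0,0],"gripper":5},{"dp":[0,0.15,-0.01],"angular":[-0.004,0,0],"gripper":5}])

```text
clock: 18.8
position: [0.5673, 0.1835, 0.1754]
ee_rot: [0.713, 0.04, 0.698, -0.043]
contact_force: [1.6, -1.0, -1.7]
width: 0.0111
```

```bash
python3 - <<'E'
from h import *
o=held()
plan((.5648,.2072,.13,Y,3))
E
```

```text
held top x 0.008 yoff 0.0007 zoff -0.001 w 0.0476 F [ 1.6 -1.  -1.7]
t 18.85 now [0.5674 0.1846 0.1754] yaw -0.1173 tilt [-0.0026  0.0211] w 10.8 F [ 0.9  2.  -0.7]
 dp [0.126, 0.062, -0.017] ang [0.0, 0.004, 0.001]
 dp [0.126, 0.062, -0.016] ang [0.0, 0.004, 0.001]
 dp [0.126, 0.062, -0.016] ang [0.0, 0.004, 0.001]
```

arm_command(series=[{"dp":[0.08,0.07,-0.016],"angular":[0,0.004,0.001],"gripper":5},{"dp":[0.1,0.06,-0.016],"angular":[0,0.004,0.001],"gripper":5},{"dp":[0.1,0.045,-0.01],"angular":[0,0.004,0],"gripper":5},{"dp":[0.08,0.01,0],"angular":[0,0,0],"gripper":5},{"dp":[0,0,0],"angular":[0,0,0],"gripper":5},{"dp":[0,0,0],"angular":[0,0,0],"gripper":5},{"dp":[0,0,0],"angular":[0,0,0],"gripper":5},{"dp":[0,0,0],"angular":[0,0,0],"gripper":5}])

```text
clock: 19.85
position: [0.5654, 0.2034, 0.1287]
ee_rot: [0.706, 0.042, 0.706, -0.044]
contact_force: [-0.0, -0.5, -0.6]
width: 0.0106
```

```bash
python3 - <<'E'
from h import *
plan((.5648,.2072,.13,Y,1),(.5648,.2072,.07,Y,4))
E
```

```text
t 19.85 now [0.5654 0.2034 0.1287] yaw -0.122 tilt [-0.0025 -0.0001] w 10.6 F [-0.  -0.5 -0.6]
 dp [-0.011, 0.031, -0.009] ang [-0.002, -0.0, 0.002]
 dp [0.125, 0.0, 0.0] ang [0.0, 0.0, 0.0]
 dp [0.125, 0.0, 0.0] ang [0.0, 0.0, 0.0]
 dp [0.125, 0.0, 0.0] ang [0.0, 0.0, 0.0]
 dp [0.125, 0.0, 0.0] ang [0.0, 0.0, 0.0]
```

arm_command(series=[{"dp":[0,0.03,-0.008],"angular":[-0.002,0,0.002],"gripper":5},{"dp":[0.05,0.005,-0.002],"angular":[0,0,0],"gripper":5},{"dp":[0.13,0,0],"angular":[0,0,0],"gripper":5},{"dp":[0.14,0,0],"angular":[0,0,0],"gripper":5},{"dp":[0.08,0,0],"angular":[0,0,0],"gripper":5},{"dp":[0.06,0,0],"angular":[0,0,0],"gripper":5},{"dp":[0,0,0],"angular":[0,0,0],"gripper":5},{"dp":[0,0,0],"angular":[0,0,0],"gripper":5}])

```text
clock: 20.85
position: [0.5647, 0.2085, 0.0699]
ee_rot: [0.706, 0.042, 0.706, -0.041]
contact_force: [-0.2, -1.1, -0.0]
width: 0.0105
```

```bash
python3 - <<'E'
from h import *
held();plan((.5648,.2072,.07,Y,1))
E
```

```text
held top x 0.008 yoff 0.0007 zoff -0.001 w 0.0475 F [-0.2 -1.1 -0. ]
t 20.9 now [0.5647 0.2085 0.0699] yaw -0.1182 tilt [0.0013 0.0005] w 11.0 F [ 0.5  0.3 -1.1]
 dp [-0.0, -0.01, 0.002] ang [0.0, 0.0, -0.001]
```

arm_command(series=[{"dp":[0.006,-0.01,0],"angular":[0,0,0],"gripper":5},{"dp":[0,0,0],"angular":[0,0,0],"gripper":20},{"dp":[0,0,0],"angular":[0,0,0],"gripper":28},{"dp":[0,0,0],"angular":[0,0,0],"gripper":28},{"dp":[-0.1,0,0],"angular":[0,0,0],"gripper":28},{"dp":[-0.35,0,0],"angular":[0,0,0],"gripper":28},{"dp":[-0.3,0,0],"angular":[0,0,0],"gripper":28},{"dp":[0,-0.3,-0.08],"angular":[0,0,0],"gripper":28}])

```text
clock: 21.9
position: [0.5527, 0.1735, 0.1647]
ee_rot: [0.708, 0.042, 0.704, -0.04]
contact_force: [0.0, -0.8, -0.0]
width: 0.0283
```

```bash
cat >>h.py <<'E'
def loc(x,y): return (np.array([[np.cos(Y),np.sin(Y)],[-np.sin(Y),np.cos(Y)]])@(np.array([x,y])-C)).round(4)
def top():
    d=get_image("top");p=cloud(d);z=p[...,2]
    for b in blobs((z>.055)&(z<.1),p):
        if .03<b[4]<.05 and b[5]<.02: c=b[2]+[-.0006,.0022];print("topfin",c,"deg",b[6],"local",loc(*c),"h",b[3][2])
E
python3 - <<'E'
from h import *
[print(loc(*b[2])) for b in fins(.022)]
top()
plan((.4268,-.1895,.15,-.881,8))
E
```

```text
fin [0.4618 0.2212] 0.0435 0.0126 deg 83.1 psi -0.12 zmean 0.0907
fin [0.564  0.2093] 0.0434 0.0118 deg 83.4 psi -0.115 zmean 0.0933
[-0.0511  0.0515]
[0.0518 0.0518]
topfin [0.5601 0.1799] deg -7.7 local [0.0514 0.0222] h 0.0604
topfin [ 0.5391 -0.1299] deg -24.4 local [ 0.0674 -0.2879] h 0.0699
topfin [0.472  0.2471] deg -0.9 local [-0.044   0.0784] h 0.0655
topfin [ 0.4291 -0.2728] deg -37.9 local [-0.0249 -0.4429] h 0.0692
topfin [ 0.4266 -0.1895] deg 40.8 local [-0.0373 -0.3605] h 0.0691
t 22.0 now [0.5486 0.1698 0.1625] yaw -0.12 tilt [-0.0017 -0.0027] w 28.1 F [ 0.4  1.1 -0.1]
 dp [0.014, -0.387, -0.081] ang [0.061, -0.0, 0.0]
 dp [0.014, -0.393, -0.044] ang [0.061, -0.0, 0.0]
 dp [0.014, -0.395, -0.007] ang [0.061, -0.0, 0.0]
 dp [0.013, -0.394, 0.031] ang [0.061, -0.0, 0.0]
 dp [0.013, -0.389, 0.068] ang [0.061, -0.0, 0.0]
 dp [0.013, -0.381, 0.105] ang [0.061, -0.0, 0.0]
 dp [0.013, -0.369, 0.141] ang [0.061, -0.0, 0.0]
 dp [0.013, -0.354, 0.175] ang [0.061, -0.0, 0.0]
```

Good: both outer cartons within 1 mm. On to carton F.

arm_command(series=[{"dp":[0.014,-0.39,-0.08],"angular":[0.062,0,0],"gripper":36},{"dp":[0.014,-0.4,-0.045],"angular":[0.062,0,0],"gripper":36},{"dp":[0.014,-0.4,-0.007],"angular":[0.062,0,0],"gripper":36},{"dp":[0.014,-0.4,0.03],"angular":[0.062,0,0],"gripper":36},{"dp":[0.014,-0.4,0.07],"angular":[0.062,0,0],"gripper":36},{"dp":[0.014,-0.39,0.105],"angular":[0.062,0,0],"gripper":36},{"dp":[0.01,-0.38,0.14],"angular":[0.062,0,0],"gripper":36},{"dp":[0.01,-0.16,0.1],"angular":[0.05,0,0],"gripper":36}])

```text
clock: 23.0
position: [0.4302, -0.1773, 0.1533]
ee_rot: [0.639, 0.309, 0.634, -0.307]
contact_force: [0.9, -0.2, -0.6]
width: 0.0359
```

```bash
python3 - <<'E'
from h import *
o=fins();b=min(o,key=lambda b:np.hypot(*(b[2]-[.4266,-.1895])))
plan((*b[2],.1,np.radians(b[6]-90),3))
E
```

```text
fin [ 0.5396 -0.1306] 0.0444 0.0125 deg -24.4 psi -1.997 zmean 0.0705
fin [ 0.4265 -0.1891] 0.0436 0.012 deg 38.8 psi -0.894 zmean 0.0708
fin [ 0.4343 -0.2767] 0.0319 0.0134 deg -39.3 psi -2.257 zmean 0.0675
fin [ 0.1872 -0.1865] 0.0375 0.0104 deg -14.1 psi -1.817 zmean 0.0591
t 23.05 now [ 0.4302 -0.1794  0.1533] yaw -0.9044 tilt [0.0042 0.0075] w 36.2 F [-0.5 -2.2  0.3]
 dp [0.148, -0.025, 0.014] ang [-0.002, 0.002, -0.001]
 dp [0.148, -0.025, 0.014] ang [-0.002, 0.002, -0.001]
 dp [0.148, -0.025, 0.014] ang [-0.002, 0.002, -0.001]
```

arm_command(series=[{"dp":[0.05,-0.035,0.018],"angular":[-0.003,0.003,-0.001],"gripper":36},{"dp":[0.1,-0.03,0.018],"angular":[-0.003,0.003,-0.001],"gripper":36},{"dp":[0.12,-0.02,0.01],"angular":[-0.002,0,0],"gripper":36},{"dp":[0.2,-0.003,0],"angular":[0,0,0],"gripper":36},{"dp":[0.2,0,0],"angular":[0,0,0],"gripper":36},{"dp":[0.12,0,0],"angular":[0,0,0],"gripper":36},{"dp":[0.04,0,0],"angular":[0,0,0],"gripper":36},{"dp":[0,0,0],"angular":[0,0,0],"gripper":30}])

```text
clock: 24.05
position: [0.4265, -0.1849, 0.0472]
ee_rot: [0.638, 0.303, 0.642, -0.299]
contact_force: [0.1, 0.2, -0.6]
width: 0.0299
```

```bash
python3 - <<'E'
from h import *
plan((.4265,-.1892,.046,-.888,1))
E
```

```text
t 24.05 now [ 0.4265 -0.1849  0.0472] yaw -0.8796 tilt [ 0.002  -0.0076] w 29.9 F [ 0.1  0.2 -0.6]
 dp [0.01, -0.023, 0.027] ang [0.005, -0.005, -0.001]
```

arm_command(series=[{"dp":[0.01,-0.022,0.025],"angular":[0.005,-0.005,-0.001],"gripper":30},{"dp":[0,-0.004,0.004],"angular":[0,0,0],"gripper":25},{"dp":[0,0,0],"angular":[0,0,0],"gripper":5},{"dp":[0,0,0],"angular":[0,0,0],"gripper":5},{"dp":[0,0,0],"angular":[0,0,0],"gripper":5},{"dp":[-0.1,0,0],"angular":[0,0,0],"gripper":5},{"dp":[-0.4,0,0],"angular":[0,0,0],"gripper":5},{"dp":[-0.45,0,0],"angular":[0,0,0],"gripper":5}])

```text
clock: 25.05
position: [0.424, -0.1883, 0.1614]
ee_rot: [0.636, 0.304, 0.641, -0.303]
contact_force: [-0.1, -1.4, -2.3]
width: 0.0108
```

```bash
python3 - <<'E'
from h import *
o=held()
x,y=pal(.0003-o[1]-.001,.0507-o[0]);print(x,y)
plan((x,y,.175,Y,8))
E
```

```text
held top x 0.0074 yoff -0.0004 zoff -0.0007 w 0.0476 F [-0.1 -1.4 -2.3]
0.512512991887591 0.21476023782328169
t 25.1 now [ 0.4279 -0.1906  0.1686] yaw -0.8874 tilt [0.0022 0.0062] w 10.7 F [ 0.8 -0.5  3.2]
 dp [-0.008, 0.335, -0.272] ang [-0.061, 0.001, 0.0]
 dp [-0.007, 0.36, -0.238] ang [-0.061, 0.001, 0.0]
 dp [-0.007, 0.381, -0.203] ang [-0.061, 0.001, 0.0]
 dp [-0.007, 0.398, -0.165] ang [-0.061, 0.001, 0.0]
 dp [-0.007, 0.412, -0.126] ang [-0.061, 0.001, 0.0]
 dp [-0.007, 0.423, -0.086] ang [-0.061, 0.001, 0.0]
 dp [-0.007, 0.429, -0.045] ang [-0.061, 0.001, 0.0]
 dp [-0.007, 0.431, -0.004] ang [-0.061, 0.001, 0.0]
```

arm_command(series=[{"dp":[-0.01,0.34,-0.275],"angular":[-0.062,0,0],"gripper":5},{"dp":[-0.01,0.36,-0.24],"angular":[-0.062,0,0],"gripper":5},{"dp":[-0.01,0.385,-0.205],"angular":[-0.062,0,0],"gripper":5},{"dp":[-0.01,0.4,-0.165],"angular":[-0.062,0,0],"gripper":5},{"dp":[-0.01,0.42,-0.125],"angular":[-0.062,0,0],"gripper":5},{"dp":[-0.01,0.43,-0.085],"angular":[-0.062,0,0],"gripper":5},{"dp":[-0.01,0.43,-0.04],"angular":[-0.062,0,0],"gripper":5},{"dp":[0,0.2,0],"angular":[-0.05,0,0],"gripper":5}])

```text
clock: 26.1
position: [0.5103, 0.1997, 0.1837]
ee_rot: [0.714, 0.036, 0.698, -0.041]
contact_force: [-0.4, -0.4, -1.7]
width: 0.0109
```

```bash
python3 - <<'E'
from h import *
held()
plan((.5125,.2148,.13,Y,3))
E
```

```text
held top x 0.0075 yoff 0.0002 zoff -0.001 w 0.0475 F [-0.4 -0.4 -1.7]
t 26.15 now [0.511  0.202  0.1837] yaw -0.1061 tilt [-0.0027  0.0243] w 11.0 F [ 0.8  2.  -1.6]
 dp [0.149, 0.036, -0.003] ang [0.003, 0.005, 0.001]
 dp [0.149, 0.036, -0.002] ang [0.003, 0.005, 0.001]
 dp [0.149, 0.036, -0.001] ang [0.003, 0.005, 0.001]
```

arm_command(series=[{"dp":[0.05,0.04,-0.003],"angular":[0.003,0.005,0.001],"gripper":5},{"dp":[0.1,0.035,-0.002],"angular":[0.003,0.005,0.001],"gripper":5},{"dp":[0.12,0.01,-0.001],"angular":[0.002,0.004,0.001],"gripper":5},{"dp":[0.1,0,0],"angular":[0,0,0],"gripper":5},{"dp":[0.04,0,0],"angular":[0,0,0],"gripper":5},{"dp":[0,0,0],"angular":[0,0,0],"gripper":5},{"dp":[0,0,0],"angular":[0,0,0],"gripper":5},{"dp":[0,0,0],"angular":[0,0,0],"gripper":5}])

```text
clock: 27.15
position: [0.5108, 0.2097, 0.1308]
ee_rot: [0.705, 0.044, 0.706, -0.044]
contact_force: [0.3, 0.3, -1.5]
width: 0.0114
```

```bash
python3 - <<'E'
from h import *
o=held()
plan((*pal(.0003,.0507-o[0]),.07,Y,5))
E
```

```text
held top x 0.0075 yoff 0.0001 zoff -0.001 w 0.0476 F [ 0.3  0.3 -1.5]
t 27.2 now [0.5109 0.2097 0.1308] yaw -0.1241 tilt [ 0.0002 -0.001 ] w 10.8 F [-0.7  0.3 -1.6]
 dp [0.101, 0.008, 0.002] ang [-0.001, -0.0, -0.0]
 dp [0.101, 0.008, 0.002] ang [-0.001, -0.0, -0.0]
 dp [0.101, 0.008, 0.002] ang [-0.001, -0.0, -0.0]
 dp [0.101, 0.008, 0.002] ang [-0.001, -0.0, -0.0]
 dp [0.101, 0.008, 0.002] ang [-0.001, -0.0, -0.0]
```

arm_command(series=[{"dp":[0,0.035,0.008],"angular":[-0.004,0,0],"gripper":5},{"dp":[0.04,0.003,0],"angular":[0,0,0],"gripper":5},{"dp":[0.1,0,0],"angular":[0,0,0],"gripper":5},{"dp":[0.08,0,0],"angular":[0,0,0],"gripper":5},{"dp":[0.1,0,0],"angular":[0,0,0],"gripper":5},{"dp":[0.1,0,0],"angular":[0,0,0],"gripper":5},{"dp":[0.06,0,0],"angular":[0,0,0],"gripper":5},{"dp":[0,0,0],"angular":[0,0,0],"gripper":5}])

```text
clock: 28.2
position: [0.5126, 0.2146, 0.0692]
ee_rot: [0.706, 0.041, 0.706, -0.041]
contact_force: [-0.7, 0.2, 5.0]
width: 0.0107
```

```bash
python3 - <<'E'
from h import *
o=held()
plan((*pal(.0003,.0507-o[0]),.0695,Y,1))
E
```

```text
held top x 0.0076 yoff 0.0002 zoff 0.0 w 0.0597 F [-0.7  0.2  5. ]
t 28.25 now [0.5125 0.2146 0.0693] yaw -0.117 tilt [ 0.0004 -0.0006] w 10.9 F [ 0.7 -0.1 -2.1]
 dp [-0.002, -0.004, 0.002] ang [0.001, -0.0, -0.0]
```

arm_command(series=[{"dp":[0,0,0],"angular":[0,0,0],"gripper":20},{"dp":[0,0,0],"angular":[0,0,0],"gripper":28},{"dp":[0,0,0],"angular":[0,0,0],"gripper":28},{"dp":[-0.1,0,0],"angular":[0,0,0],"gripper":28},{"dp":[-0.3,0,0],"angular":[0,0,0],"gripper":28},{"dp":[-0.35,0,0],"angular":[0,0,0],"gripper":28},{"dp":[-0.02,-0.2,0],"angular":[0,0,0],"gripper":28},{"dp":[0,-0.3,0],"angular":[0,0,0],"gripper":28}])

```text
clock: 29.25
position: [0.5076, 0.1561, 0.1688]
ee_rot: [0.708, 0.041, 0.704, -0.039]
contact_force: [-0.4, 0.2, 0.3]
width: 0.0281
```

```bash
python3 - <<'E'
from h import *
[print(loc(*b[2])) for b in fins(.022,show="pics/w8.png")]
top()
plan((.5395,-.1302,.15,np.radians(-24.5-90),8))
E
```

```text
fin [0.4614 0.2212] 0.0431 0.0127 deg 83.0 psi -0.122 zmean 0.0921
fin [0.5636 0.209 ] 0.0441 0.0128 deg 83.2 psi -0.119 zmean 0.092
fin [0.5111 0.2146] 0.0432 0.0117 deg 83.7 psi -0.11 zmean 0.0936
[-0.0515  0.0515]
[0.0515 0.0515]
[-0.0013  0.0508]
topfin [ 0.5394 -0.13  ] deg -24.3 local [ 0.0677 -0.288 ] h 0.0702
topfin [ 0.4292 -0.2727] deg -37.1 local [-0.0248 -0.4428] h 0.0693
topfin [0.1732 0.4055] deg -11.3 local [-0.3595  0.2002] h 0.0683
t 29.35 now [0.507  0.1537 0.1686] yaw -0.1173 tilt [0.001  0.0049] w 27.9 F [ 0.6 -0.4  0.4]
 dp [0.019, -0.29, 0.068] ang [-0.1, 0.0, 0.0]
 dp [0.019, -0.297, 0.022] ang [-0.1, 0.0, 0.0]
 dp [0.019, -0.297, -0.025] ang [-0.1, 0.0, 0.0]
 dp [0.019, -0.289, -0.071] ang [-0.1, 0.0, 0.0]
 dp [0.019, -0.274, -0.116] ang [-0.1, 0.0, 0.0]
 dp [0.019, -0.253, -0.157] ang [-0.1, 0.0, 0.0]
 dp [0.019, -0.225, -0.195] ang [-0.1, 0.0, 0.0]
 dp [0.019, -0.192, -0.228] ang [-0.1, 0.0, 0.0]
```

Three crosswise cartons placed within 1.5 mm. Next, carton A.

arm_command(series=[{"dp":[0.019,-0.29,0.07],"angular":[-0.1,0,0],"gripper":36},{"dp":[0.019,-0.3,0.02],"angular":[-0.1,0,0],"gripper":36},{"dp":[0.019,-0.3,-0.025],"angular":[-0.1,0,0],"gripper":36},{"dp":[0.019,-0.29,-0.07],"angular":[-0.1,0,0],"gripper":36},{"dp":[0.019,-0.275,-0.115],"angular":[-0.1,0,0],"gripper":36},{"dp":[0.019,-0.255,-0.16],"angular":[-0.1,0,0],"gripper":36},{"dp":[0.019,-0.225,-0.195],"angular":[-0.1,0,0],"gripper":36},{"dp":[0.01,-0.1,-0.13],"angular":[-0.09,0,0],"gripper":36}])

```text
clock: 30.35
position: [0.5462, -0.1185, 0.1563]
ee_rot: [0.595, -0.391, 0.585, 0.388]
contact_force: [0.1, -0.4, -0.9]
width: 0.0361
```

```bash
python3 - <<'E'
from h import *
o=fins();b=min(o,key=lambda b:np.hypot(*(b[2]-[.5394,-.1302])))
plan((*b[2],.1,np.radians(b[6]-90),3))
E
```

```text
fin [ 0.4299 -0.2731] 0.0449 0.0139 deg -36.6 psi -2.21 zmean 0.0674
fin [ 0.5392 -0.1304] 0.0438 0.0117 deg -23.6 psi -1.983 zmean 0.071
t 30.4 now [ 0.5467 -0.1206  0.1562] yaw 1.1694 tilt [-0.0141  0.008 ] w 35.9 F [-0.  -2.2 -0.4]
 dp [0.156, 0.011, -0.034] ang [0.002, 0.002, 0.003]
 dp [0.156, 0.01, -0.034] ang [0.002, 0.002, 0.003]
 dp [0.156, 0.009, -0.034] ang [0.002, 0.002, 0.003]
```

arm_command(series=[{"dp":[0.05,0.012,-0.035],"angular":[0.004,0.003,0.004],"gripper":36},{"dp":[0.12,0.01,-0.03],"angular":[0.004,0.003,0.004],"gripper":36},{"dp":[0.12,0.005,-0.015],"angular":[0.003,0,0],"gripper":36},{"dp":[0.2,0,0],"angular":[0,0,0],"gripper":36},{"dp":[0.2,0,0],"angular":[0,0,0],"gripper":36},{"dp":[0.12,0,0],"angular":[0,0,0],"gripper":36},{"dp":[0.05,0,0],"angular":[0,0,0],"gripper":36},{"dp":[0,0,0],"angular":[0,0,0],"gripper":30}])

```text
clock: 31.4
position: [0.5379, -0.1229, 0.0462]
ee_rot: [0.593, -0.382, 0.595, 0.385]
contact_force: [-0.5, -1.1, 0.2]
width: 0.0298
```

```bash
python3 - <<'E'
from h import *
plan((.5393,-.1303,.046,1.15,1))
E
```

```text
t 31.4 now [ 0.5379 -0.1229  0.0462] yaw 1.1468 tilt [0.0039 0.0001] w 29.8 F [-0.5 -1.1  0.2]
 dp [0.002, -0.036, -0.051] ang [-0.002, 0.0, -0.002]
```

arm_command(series=[{"dp":[0.002,-0.033,-0.047],"angular":[-0.002,0,-0.002],"gripper":30},{"dp":[0,-0.006,-0.008],"angular":[0,0,0],"gripper":25},{"dp":[0,0,0],"angular":[0,0,0],"gripper":5},{"dp":[0,0,0],"angular":[0,0,0],"gripper":5},{"dp":[0,0,0],"angular":[0,0,0],"gripper":5},{"dp":[-0.1,0,0],"angular":[0,0,0],"gripper":5},{"dp":[-0.4,0,0],"angular":[0,0,0],"gripper":5},{"dp":[-0.45,0,0],"angular":[0,0,0],"gripper":5}])

```text
clock: 32.4
position: [0.5376, -0.1308, 0.1614]
ee_rot: [0.592, -0.382, 0.595, 0.387]
contact_force: [1.0, -0.6, -1.5]
width: 0.0105
```

```bash
python3 - <<'E'
from h import *
o=held()
# psi=Y+90: tool z = pallet +y, tool y = pallet -x
x,y=pal(.038+o[0],-.013);print(x,y)
plan((x,y,.175,Y+np.pi/2,8))
E
```

```text
held top x 0.0077 yoff 0.002 zoff -0.0002 w 0.0475 F [ 1.  -0.6 -1.5]
0.5446061848071816 0.1463392878186709
t 32.45 now [ 0.5418 -0.1323  0.1694] yaw 1.1499 tilt [-0.0069  0.0005] w 10.9 F [ 0.9 -0.8  4. ]
 dp [-0.006, 0.116, 0.266] ang [-0.024, -0.0, 0.001]
 dp [-0.006, 0.106, 0.27] ang [-0.024, -0.0, 0.001]
 dp [-0.006, 0.095, 0.274] ang [-0.024, -0.0, 0.001]
 dp [-0.006, 0.085, 0.277] ang [-0.024, -0.0, 0.001]
 dp [-0.006, 0.075, 0.28] ang [-0.024, -0.0, 0.001]
 dp [-0.006, 0.064, 0.283] ang [-0.024, -0.0, 0.001]
 dp [-0.006, 0.053, 0.285] ang [-0.024, -0.0, 0.001]
 dp [-0.006, 0.042, 0.287] ang [-0.024, -0.0, 0.001]
```

arm_command(series=[{"dp":[-0.01,0.12,0.27],"angular":[-0.025,0,0],"gripper":5},{"dp":[-0.01,0.11,0.275],"angular":[-0.025,0,0],"gripper":5},{"dp":[-0.01,0.1,0.28],"angular":[-0.025,0,0],"gripper":5},{"dp":[-0.01,0.085,0.28],"angular":[-0.025,0,0],"gripper":5},{"dp":[-0.01,0.075,0.285],"angular":[-0.025,0,0],"gripper":5},{"dp":[0,0.065,0.285],"angular":[-0.025,0,0],"gripper":5},{"dp":[0,0.05,0.285],"angular":[-0.025,0,0],"gripper":5},{"dp":[0,0.02,0.15],"angular":[-0.015,0,0],"gripper":5}])

```text
clock: 33.45
position: [0.5451, 0.1388, 0.1834]
ee_rot: [0.533, -0.477, 0.523, 0.463]
contact_force: [-0.9, -0.3, -1.3]
width: 0.0109
```

```bash
python3 - <<'E'
from h import *
o=held()
plan((.5446,.1463,.13,Y+np.pi/2,3))
E
```

```text
held top x 0.0076 yoff 0.0021 zoff 0.0 w 0.0474 F [-0.9 -0.3 -1.3]
t 33.5 now [0.5451 0.1406 0.1834] yaw 1.456 tilt [-0.0228 -0.0008] w 11.1 F [-0.2  2.4 -0. ]
 dp [0.148, 0.007, 0.016] ang [0.001, -0.0, 0.005]
 dp [0.148, 0.006, 0.016] ang [0.001, -0.0, 0.005]
 dp [0.148, 0.004, 0.016] ang [0.001, -0.0, 0.005]
```

arm_command(series=[{"dp":[0.05,0.006,0.02],"angular":[0.001,0,0.006],"gripper":5},{"dp":[0.1,0.006,0.015],"angular":[0.001,0,0.005],"gripper":5},{"dp":[0.12,0.004,0.005],"angular":[0,0,0.004],"gripper":5},{"dp":[0.1,0,0],"angular":[0,0,0],"gripper":5},{"dp":[0.06,0,0],"angular":[0,0,0],"gripper":5},{"dp":[0,0,0],"angular":[0,0,0],"gripper":5},{"dp":[0,0,0],"angular":[0,0,0],"gripper":5},{"dp":[0,0,0],"angular":[0,0,0],"gripper":5}])

```text
clock: 34.5
position: [0.544, 0.1417, 0.1272]
ee_rot: [0.528, -0.468, 0.532, 0.469]
contact_force: [0.1, 0.3, -1.5]
width: 0.0111
```

```bash
python3 - <<'E'
from h import *
plan((.5446,.1463,.07,Y+np.pi/2,5))
E
```

```text
t 34.5 now [0.544  0.1417 0.1272] yaw 1.4487 tilt [ 0.004  -0.0039] w 11.1 F [ 0.1  0.3 -1.5]
 dp [0.095, -0.001, 0.008] ang [-0.0, -0.0, -0.001]
 dp [0.095, -0.0, 0.008] ang [-0.0, -0.0, -0.001]
 dp [0.095, -0.0, 0.008] ang [-0.0, -0.0, -0.001]
 dp [0.095, -0.0, 0.008] ang [-0.0, -0.0, -0.001]
 dp [0.095, -0.0, 0.008] ang [-0.0, -0.0, -0.001]
```

arm_command(series=[{"dp":[0,-0.002,0.034],"angular":[0,-0.001,-0.003],"gripper":5},{"dp":[0.04,0,0.004],"angular":[0,0,0],"gripper":5},{"dp":[0.1,0,0],"angular":[0,0,0],"gripper":5},{"dp":[0.1,0,0],"angular":[0,0,0],"gripper":5},{"dp":[0.1,0,0],"angular":[0,0,0],"gripper":5},{"dp":[0.08,0,0],"angular":[0,0,0],"gripper":5},{"dp":[0.03,0,0],"angular":[0,0,0],"gripper":5},{"dp":[0,0,0],"angular":[0,0,0],"gripper":5}])

```text
clock: 35.5
position: [0.5447, 0.1467, 0.0696]
ee_rot: [0.529, -0.469, 0.53, 0.468]
contact_force: [-1.2, -0.2, 3.1]
width: 0.0111
```

```bash
python3 - <<'E'
from h import *
plan((.5446,.1463,.0697,Y+np.pi/2,1))
E
```

```text
t 35.5 now [0.5447 0.1467 0.0696] yaw 1.4488 tilt [-0.0008 -0.0019] w 11.1 F [-1.2 -0.2  3.1]
 dp [-0.001, 0.0, -0.003] ang [-0.002, -0.001, 0.0]
```

arm_command(series=[{"dp":[0,0,0],"angular":[0,0,0],"gripper":20},{"dp":[0,0,0],"angular":[0,0,0],"gripper":28},{"dp":[0,0,0],"angular":[0,0,0],"gripper":28},{"dp":[-0.1,0,0],"angular":[0,0,0],"gripper":28},{"dp":[-0.3,0,0],"angular":[0,0,0],"gripper":28},{"dp":[-0.35,0,0],"angular":[0,0,0],"gripper":28},{"dp":[-0.02,0,-0.2],"angular":[0,0,0],"gripper":28},{"dp":[0,0,-0.3],"angular":[0,0,0],"gripper":28}])

```text
clock: 36.5
position: [0.5396, 0.0881, 0.1698]
ee_rot: [0.531, -0.472, 0.527, 0.467]
contact_force: [0.4, -0.8, 1.1]
width: 0.0275
```

```bash
python3 - <<'E'
from h import *
[print(loc(*b[2])) for b in fins(.022)]
top()
plan((.4295,-.273,.15,np.radians(-38-90),8))
E
```

```text
fin [0.4617 0.2202] 0.0447 0.0121 deg 82.4 psi -0.133 zmean 0.0922
fin [0.5114 0.2141] 0.0445 0.0127 deg 83.6 psi -0.112 zmean 0.0918
fin [0.5421 0.1467] 0.0435 0.0125 deg -6.8 psi -1.689 zmean 0.0915
fin [0.5638 0.2083] 0.0447 0.0131 deg 83.0 psi -0.122 zmean 0.0906
[-0.0511  0.0505]
[-0.001   0.0503]
[ 0.0375 -0.0129]
[0.0517 0.0508]
topfin [ 0.4295 -0.273 ] deg -37.1 local [-0.0245 -0.443 ] h 0.0696
t 36.6 now [0.5392 0.0856 0.1697] yaw 1.4486 tilt [-0.0078 -0.0021] w 28.1 F [-0.   0.6  0.2]
 dp [0.021, 0.068, -0.385] ang [0.043, 0.0, 0.001]
 dp [0.021, 0.042, -0.388] ang [0.043, 0.0, 0.001]
 dp [0.021, 0.016, -0.39] ang [0.043, 0.0, 0.001]
 dp [0.021, -0.011, -0.39] ang [0.043, 0.0, 0.001]
 dp [0.021, -0.037, -0.389] ang [0.043, 0.0, 0.001]
 dp [0.021, -0.063, -0.385] ang [0.043, 0.0, 0.001]
 dp [0.021, -0.089, -0.38] ang [0.043, 0.0, 0.001]
 dp [0.021, -0.115, -0.373] ang [0.043, 0.0, 0.001]
```

arm_command(series=[{"dp":[0.02,0.07,-0.39],"angular":[0.043,0,0],"gripper":36},{"dp":[0.02,0.04,-0.39],"angular":[0.043,0,0],"gripper":36},{"dp":[0.02,0.015,-0.39],"angular":[0.043,0,0],"gripper":36},{"dp":[0.02,-0.01,-0.39],"angular":[0.043,0,0],"gripper":36},{"dp":[0.02,-0.037,-0.39],"angular":[0.043,0,0],"gripper":36},{"dp":[0.02,-0.065,-0.39],"angular":[0.043,0,0],"gripper":36},{"dp":[0.02,-0.09,-0.38],"angular":[0.043,0,0],"gripper":36},{"dp":[0.01,-0.06,-0.2],"angular":[0.03,0,0],"gripper":36}])

```text
clock: 37.6
position: [0.436, -0.2589, 0.1563]
ee_rot: [0.64, -0.316, 0.628, 0.308]
contact_force: [0.1, 1.4, 0.6]
width: 0.0359
```

```bash
python3 - <<'E'
from h import *
o=fins();b=min(o,key=lambda b:np.hypot(*(b[2]-[.4295,-.273])))
plan((*b[2],.1,np.radians(b[6]-90),3))
E
```

```text
fin [ 0.4289 -0.2736] 0.0439 0.0121 deg -37.9 psi -2.232 zmean 0.0705
t 37.65 now [ 0.4356 -0.2614  0.1563] yaw 0.9139 tilt [-0.0191  0.0077] w 36.1 F [ 0.6 -3.4  0.5]
 dp [0.156, -0.003, -0.039] ang [0.001, 0.002, 0.004]
 dp [0.156, -0.004, -0.039] ang [0.001, 0.002, 0.004]
 dp [0.156, -0.005, -0.039] ang [0.001, 0.002, 0.004]
```

arm_command(series=[{"dp":[0.05,-0.006,-0.045],"angular":[0.001,0.003,0.005],"gripper":36},{"dp":[0.12,-0.006,-0.04],"angular":[0.001,0.003,0.005],"gripper":36},{"dp":[0.12,-0.005,-0.03],"angular":[0,0,0.003],"gripper":36},{"dp":[0.2,0,-0.01],"angular":[0,0,0],"gripper":36},{"dp":[0.2,0,0],"angular":[0,0,0],"gripper":36},{"dp":[0.12,0,0],"angular":[0,0,0],"gripper":36},{"dp":[0.05,0,0],"angular":[0,0,0],"gripper":36},{"dp":[0,0,0],"angular":[0,0,0],"gripper":30}])

```text
clock: 38.65
position: [0.4283, -0.2692, 0.0452]
ee_rot: [0.633, -0.31, 0.635, 0.316]
contact_force: [0.6, -0.4, -0.1]
width: 0.0302
```

```bash
python3 - <<'E'
from h import *
plan((.4291,-.2733,.046,.912,1))
E
```

```text
t 38.65 now [ 0.4283 -0.2692  0.0452] yaw 0.9175 tilt [0.009  0.0004] w 30.2 F [ 0.6 -0.4 -0.1]
 dp [-0.007, -0.026, -0.023] ang [0.004, 0.0, -0.006]
```

arm_command(series=[{"dp":[-0.006,-0.025,-0.022],"angular":[0.004,0,-0.006],"gripper":30},{"dp":[0,-0.004,-0.004],"angular":[0,0,0],"gripper":25},{"dp":[0,0,0],"angular":[0,0,0],"gripper":5},{"dp":[0,0,0],"angular":[0,0,0],"gripper":5},{"dp":[0,0,0],"angular":[0,0,0],"gripper":5},{"dp":[-0.1,0,0],"angular":[0,0,0],"gripper":5},{"dp":[-0.4,0,0],"angular":[0,0,0],"gripper":5},{"dp":[-0.45,0,0],"angular":[0,0,0],"gripper":5}])

```text
clock: 39.65
position: [0.427, -0.2722, 0.161]
ee_rot: [0.634, -0.309, 0.636, 0.313]
contact_force: [0.1, -0.9, -1.8]
width: 0.0111
```

```bash
python3 - <<'E'
from h import *
o=held()
x,y=pal(-.0385+o[0],-.013);print(x,y)
plan((x,y,.175,Y+np.pi/2,8))
E
```

```text
held top x 0.0072 yoff 0.0012 zoff -0.0004 w 0.0475 F [ 0.1 -0.9 -1.8]
0.4678608568227579 0.1555153368052569
t 39.7 now [ 0.4305 -0.2751  0.1686] yaw 0.9112 tilt [-0.0068  0.0001] w 10.8 F [ 1.4 -1.   3. ]
 dp [-0.008, 0.244, 0.378] ang [-0.043, -0.0, 0.001]
 dp [-0.008, 0.218, 0.394] ang [-0.043, -0.0, 0.001]
 dp [-0.008, 0.191, 0.408] ang [-0.043, -0.0, 0.001]
 dp [-0.007, 0.163, 0.42] ang [-0.043, -0.0, 0.001]
 dp [-0.007, 0.134, 0.43] ang [-0.043, -0.0, 0.001]
 dp [-0.007, 0.105, 0.438] ang [-0.043, -0.0, 0.001]
 dp [-0.007, 0.075, 0.444] ang [-0.043, -0.0, 0.001]
 dp [-0.007, 0.045, 0.448] ang [-0.043, -0.0, 0.001]
```

arm_command(series=[{"dp":[-0.01,0.245,0.38],"angular":[-0.044,0,0],"gripper":5},{"dp":[-0.01,0.22,0.395],"angular":[-0.044,0,0],"gripper":5},{"dp":[-0.01,0.195,0.41],"angular":[-0.044,0,0],"gripper":5},{"dp":[-0.01,0.165,0.42],"angular":[-0.044,0,0],"gripper":5},{"dp":[-0.01,0.135,0.43],"angular":[-0.044,0,0],"gripper":5},{"dp":[0,0.105,0.44],"angular":[-0.044,0,0],"gripper":5},{"dp":[0,0.075,0.44],"angular":[-0.044,0,0],"gripper":5},{"dp":[0,0.02,0.2],"angular":[-0.03,0,0],"gripper":5}])

```text
clock: 40.7
position: [0.4656, 0.135, 0.1804]
ee_rot: [0.533, -0.478, 0.524, 0.461]
contact_force: [0.5, -0.0, -1.3]
width: 0.011
```

```bash
python3 - <<'E'
from h import *
o=held()
plan((.4679,.1555,.13,Y+np.pi/2,3))
E
```

```text
held top x 0.0072 yoff 0.0014 zoff -0.0 w 0.0476 F [ 0.5 -0.  -1.3]
t 40.75 now [0.4659 0.1372 0.1804] yaw 1.4543 tilt [-0.0261 -0.0047] w 10.6 F [ 0.6  2.6 -1.6]
 dp [0.14, 0.004, 0.052] ang [0.001, -0.001, 0.006]
 dp [0.14, 0.003, 0.052] ang [0.001, -0.001, 0.006]
 dp [0.14, 0.002, 0.051] ang [0.001, -0.001, 0.006]
```

arm_command(series=[{"dp":[0.04,0.004,0.055],"angular":[0.001,-0.001,0.007],"gripper":5},{"dp":[0.09,0.003,0.05],"angular":[0.001,-0.001,0.006],"gripper":5},{"dp":[0.12,0.002,0.025],"angular":[0,0,0.004],"gripper":5},{"dp":[0.1,0,0.005],"angular":[0,0,0],"gripper":5},{"dp":[0.06,0,0],"angular":[0,0,0],"gripper":5},{"dp":[0,0,0],"angular":[0,0,0],"gripper":5},{"dp":[0,0,0],"angular":[0,0,0],"gripper":5},{"dp":[0,0,0],"angular":[0,0,0],"gripper":5}])

```text
clock: 41.75
position: [0.4666, 0.1514, 0.1275]
ee_rot: [0.528, -0.468, 0.532, 0.468]
contact_force: [0.1, 0.6, -2.1]
width: 0.0111
```

```bash
python3 - <<'E'
from h import *
plan((.4679,.1555,.0695,Y+np.pi/2,5))
E
```

```text
t 41.75 now [0.4666 0.1514 0.1275] yaw 1.4472 tilt [ 0.0035 -0.0033] w 11.1 F [ 0.1  0.6 -2.1]
 dp [0.097, -0.002, 0.007] ang [-0.001, -0.0, -0.0]
 dp [0.097, -0.002, 0.007] ang [-0.001, -0.0, -0.0]
 dp [0.097, -0.001, 0.007] ang [-0.001, -0.0, -0.0]
 dp [0.097, -0.001, 0.007] ang [-0.001, -0.0, -0.0]
 dp [0.097, -0.001, 0.007] ang [-0.001, -0.0, -0.0]
```

arm_command(series=[{"dp":[0,-0.008,0.033],"angular":[-0.003,0,-0.002],"gripper":5},{"dp":[0.04,0,0.004],"angular":[0,0,0],"gripper":5},{"dp":[0.1,0,0],"angular":[0,0,0],"gripper":5},{"dp":[0.1,0,0],"angular":[0,0,0],"gripper":5},{"dp":[0.1,0,0],"angular":[0,0,0],"gripper":5},{"dp":[0.08,0,0],"angular":[0,0,0],"gripper":5},{"dp":[0.03,0,0],"angular":[0,0,0],"gripper":5},{"dp":[0,0,0],"angular":[0,0,0],"gripper":5}])

```text
clock: 42.75
position: [0.468, 0.1559, 0.0694]
ee_rot: [0.528, -0.47, 0.53, 0.469]
contact_force: [-0.0, -0.9, -1.2]
width: 0.0109
```

```bash
python3 - <<'E'
from h import *
plan((.4679,.1555,.0693,Y+np.pi/2,1))
E
```

```text
t 42.75 now [0.468  0.1559 0.0694] yaw 1.4525 tilt [ 0.0007 -0.0034] w 10.9 F [-0.  -0.9 -1.2]
 dp [0.001, 0.0, -0.003] ang [0.0, -0.002, -0.0]
```

arm_command(series=[{"dp":[0.004,0,0],"angular":[0,0,0],"gripper":5},{"dp":[0,0,0],"angular":[0,0,0],"gripper":20},{"dp":[0,0,0],"angular":[0,0,0],"gripper":28},{"dp":[0,0,0],"angular":[0,0,0],"gripper":28},{"dp":[-0.1,0,0],"angular":[0,0,0],"gripper":28},{"dp":[-0.35,0,0],"angular":[0,0,0],"gripper":28},{"dp":[-0.4,0,0],"angular":[0,0,0],"gripper":28},{"dp":[0,-0.1,-0.25],"angular":[0,0,0],"gripper":28}])

```text
clock: 43.75
position: [0.4782, 0.1261, 0.1784]
ee_rot: [0.529, -0.472, 0.527, 0.469]
contact_force: [0.3, -0.5, -0.4]
width: 0.0279
```

```bash
python3 - <<'E'
from h import *
top()
plan((*pal(0,-.082),.16,Y,8))
E
```

```text
topfin [0.5542 0.1236] deg -10.7 local [ 0.0523 -0.0344] h 0.0601
topfin [0.4647 0.1338] deg -0.3 local [-0.0378 -0.0349] h 0.0602
topfin [0.4495 0.1779] deg 0.2 local [-0.0581  0.007 ] h 0.0608
t 43.8 now [0.4783 0.1216 0.1769] yaw 1.4535 tilt [-0.0039 -0.0067] w 27.9 F [ 0.4 -3.3 -0.8]
 dp [0.018, -0.024, -0.038] ang [0.125, -0.0, 0.001]
 dp [0.018, -0.031, -0.033] ang [0.125, -0.0, 0.001]
 dp [0.018, -0.037, -0.026] ang [0.125, -0.0, 0.001]
 dp [0.018, -0.041, -0.018] ang [0.125, -0.0, 0.001]
 dp [0.018, -0.044, -0.01] ang [0.125, -0.0, 0.001]
 dp [0.018, -0.045, -0.001] ang [0.125, -0.0, 0.001]
 dp [0.018, -0.044, 0.007] ang [0.125, -0.0, 0.001]
 dp [0.018, -0.042, 0.016] ang [0.125, -0.0, 0.001]
```

arm_command(series=[{"dp":[0,-0.02,-0.02],"angular":[0.11,0,0],"gripper":40},{"dp":[0,-0.03,-0.03],"angular":[0.115,0,0],"gripper":40},{"dp":[0,-0.035,-0.026],"angular":[0.115,0,0],"gripper":40},{"dp":[0,-0.04,-0.018],"angular":[0.115,0,0],"gripper":40},{"dp":[0,-0.04,-0.01],"angular":[0.115,0,0],"gripper":40},{"dp":[0,-0.045,0],"angular":[0.115,0,0],"gripper":40},{"dp":[0,-0.04,0.007],"angular":[0.115,0,0],"gripper":40},{"dp":[0,-0.04,0.016],"angular":[0.115,0,0],"gripper":40}])

```text
clock: 44.8
position: [0.4979, 0.0854, 0.1835]
ee_rot: [0.71, 0.01, 0.704, -0.015]
contact_force: [-0.1, -0.1, 0.1]
width: 0.0404
```

arm_command(series=[{"dp":[0,0,0],"angular":[0.05,0,0],"gripper":40},{"dp":[0,0,0],"angular":[0,0,0],"gripper":40},{"dp":[0,0,0],"angular":[0,0,0],"gripper":40},{"dp":[0,0,0],"angular":[0,0,0],"gripper":40},{"dp":[0,0,0],"angular":[0,0,0],"gripper":40},{"dp":[0,0,0],"angular":[0,0,0],"gripper":40},{"dp":[0,0,0],"angular":[0,0,0],"gripper":40},{"dp":[0,0,0],"angular":[0,0,0],"gripper":40}])

```text
clock: 45.8
position: [0.4979, 0.0853, 0.1851]
ee_rot: [0.71, 0.038, 0.702, -0.042]
contact_force: [-0.4, -0.0, 0.0]
width: 0.0403
```

```bash
python3 - <<'E'
from h import *
[print(loc(*b[2])) for b in fins(.022,show="pics/w9.png")]
s=get_state();d=get_image("wrist");p=cloud(d,tcp(s));z=p[...,2];g=(p[...,0]>.4)&(p[...,0]<.6)&(p[...,1]>0.03)&(p[...,1]<.11)
[print("post/rail",b[2],loc(*b[2]),b[4:],b[3][2]) for zz in((.065,.088),(.046,.06)) for b in blobs(g&(z>zz[0])&(z<zz[1]),p,60)]
plan((*pal(0,-.082),.12,Y,3))
E
```

```text
fin [0.4646 0.2218] 0.0424 0.0127 deg 83.8 psi -0.108 zmean 0.092
fin [0.5116 0.2146] 0.0442 0.0118 deg 84.2 psi -0.101 zmean 0.0933
fin [0.5635 0.2085] 0.0437 0.0127 deg 83.5 psi -0.113 zmean 0.0918
fin [0.4669 0.1565] 0.0441 0.012 deg -6.5 psi -1.684 zmean 0.0933
fin [0.5425 0.1474] 0.0438 0.0113 deg -6.8 psi -1.689 zmean 0.0934
[-0.0484  0.0524]
[-0.0008  0.0509]
[0.0514 0.051 ]
[-0.0383 -0.0121]
[ 0.0378 -0.0122]
post/rail [0.4952 0.0836] [-0.0016 -0.0812] (0.0159, 0.0155, 83.6) 0.0797
post/rail [0.496  0.0899] [-0.0015 -0.0748] (0.1752, 0.0112, -6.8) 0.0499
t 45.9 now [0.4979 0.0853 0.1851] yaw -0.1134 tilt [-0.0057  0.0111] w 39.6 F [-0.9 -0.2  0.4]
 dp [0.181, -0.007, -0.005] ang [0.001, 0.002, 0.001]
 dp [0.181, -0.007, -0.004] ang [0.001, 0.002, 0.001]
 dp [0.181, -0.008, -0.003] ang [0.001, 0.002, 0.001]
```

View pics/w9.png

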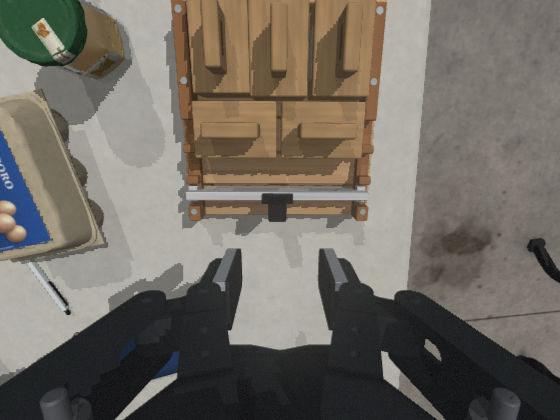

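arm_command(series=[{"dp":[0.05,-0.02,-0.018],"angular":[0.002,0.007,0.003],"gripper":40},{"dp":[0.15,-0.008,-0.006],"angular":[0,0,0],"gripper":40},{"dp":[0.2,0,0],"angular":[0,0,0],"gripper":40},{"dp":[0.2,0,0],"angular":[0,0,0],"gripper":40},{"dp":[0.15,0,0],"angular":[0,0,0],"gripper":40},{"dp":[0.05,0,0],"angular":[0,0,0],"gripper":40},{"dp":[0,0,0],"angular":[0,0,0],"gripper":40},{"dp":[0,0,0],"angular":[0,0,0],"gripper":40}])

```text
clock: 46.9
position: [0.4946, 0.081, 0.0856]
ee_rot: [0.705, 0.042, 0.706, -0.042]
contact_force: [0.2, -0.1, 0.1]
width: 0.0399
```

```bash
python3 - <<'E'
from h import *
plan((.4956,.0832,.056,Y,2))
E
```

```text
t 46.9 now [0.4946 0.081  0.0856] yaw -0.118 tilt [-0.0004 -0.0014] w 39.9 F [ 0.2 -0.1  0.1]
 dp [0.123, 0.01, 0.003] ang [0.0, -0.0, 0.0]
 dp [0.123, 0.01, 0.003] ang [0.0, -0.0, 0.0]
```

arm_command(series=[{"dp":[0.04,0.018,0.006],"angular":[0,0,0],"gripper":40},{"dp":[0.1,0,0],"angular":[0,0,0],"gripper":30},{"dp":[0.08,0,0],"angular":[0,0,0],"gripper":28},{"dp":[0.02,0,0],"angular":[0,0,0],"gripper":26},{"dp":[0,0,0],"angular":[0,0,0],"gripper":24},{"dp":[0,0,0],"angular":[0,0,0],"gripper":5},{"dp":[0,0,0],"angular":[0,0,0],"gripper":5},{"dp":[0,0,0],"angular":[0,0,0],"gripper":5}], grip_force=60)

```text
clock: 47.9
position: [0.4964, 0.0832, 0.056]
ee_rot: [0.706, 0.042, 0.706, -0.042]
contact_force: [-0.5, -0.3, -1.7]
width: 0.0147
```

arm_command(series=[{"dp":[-0.06,0,0],"angular":[0,0,0],"gripper":5},{"dp":[-0.1,0,0],"angular":[0,0,0],"gripper":5},{"dp":[-0.08,0,0],"angular":[0,0,0],"gripper":5},{"dp":[-0.02,0,0],"angular":[0,0,0],"gripper":5},{"dp":[0,0,0],"angular":[0,0,0],"gripper":5},{"dp":[0,0,0],"angular":[0,0,0],"gripper":5},{"dp":[0,0,0],"angular":[0,0,0],"gripper":5},{"dp":[0,0,0],"angular":[0,0,0],"gripper":5}])

```text
clock: 48.9
position: [0.4962, 0.0832, 0.0895]
ee_rot: [0.706, 0.042, 0.706, -0.042]
contact_force: [1.4, -0.7, -2.1]
width: 0.015
```

```bash
python3 - <<'E'
from h import *
s=get_state();d=get_image("wrist");p=cloud(d,tcp(s));z=p[...,2];g=(p[...,0]>.38)&(p[...,0]<.6)&(p[...,1]>0.03)&(p[...,1]<.11)
print("tcp local",loc(*s["position"][:2]))
[print("rail",b[2],loc(*b[2]),b[4:],b[3][2]) for b in blobs(g&(z>.07)&(z<.1),p,60)]
plan((*pal(0,-.0525),.089,Y,4))
E
```

```text
tcp local [-0.0006 -0.0814]
rail [0.4963 0.0932] [-0.0016 -0.0715] (0.1767, 0.0123, -6.8) 0.0815
t 48.95 now [0.4961 0.0832 0.0895] yaw -0.1178 tilt [0.     0.0009] w 14.9 F [-0.3 -0.2 -2. ]
 dp [0.001, 0.06, 0.001] ang [0.0, 0.0, -0.0]
 dp [0.001, 0.06, 0.001] ang [0.0, 0.0, -0.0]
 dp [0.001, 0.06, 0.001] ang [0.0, 0.0, -0.0]
 dp [0.001, 0.06, 0.001] ang [0.0, 0.0, -0.0]
```

arm_command(series=[{"dp":[-0.05,0.04,0],"angular":[0,0,0],"gripper":5},{"dp":[0,0.06,0.001],"angular":[0,0,0],"gripper":5},{"dp":[0,0.06,0.001],"angular":[0,0,0],"gripper":5},{"dp":[0,0.05,0],"angular":[0,0,0],"gripper":5},{"dp":[0,0.015,0],"angular":[0,0,0],"gripper":5},{"dp":[0,0,0],"angular":[0,0,0],"gripper":5},{"dp":[0,0,0],"angular":[0,0,0],"gripper":5},{"dp":[0,0,0],"angular":[0,0,0],"gripper":5}])

```text
clock: 49.95
position: [0.4997, 0.1123, 0.0957]
ee_rot: [0.706, 0.041, 0.706, -0.041]
contact_force: [-0.0, 0.6, -2.1]
width: 0.0145
```

```bash
python3 - <<'E'
from h import *
s=get_state();print("tcp local",loc(*s["position"][:2]))
d=get_image("wrist");cv2.imwrite("pics/w10.png",d["image"])
plan((*pal(0,-.0525),.056,Y,4))
E
```

```text
tcp local [-0.0006 -0.0521]
t 50.0 now [0.4996 0.1123 0.0957] yaw -0.1172 tilt [-0.      0.0003] w 14.8 F [ 0.5 -0.4 -2.1]
 dp [0.083, -0.001, 0.001] ang [0.0, 0.0, 0.0]
 dp [0.083, -0.001, 0.001] ang [0.0, 0.0, 0.0]
 dp [0.083, -0.001, 0.001] ang [0.0, 0.0, 0.0]
 dp [0.083, -0.001, 0.001] ang [0.0, 0.0, 0.0]
```

View pics/w10.png

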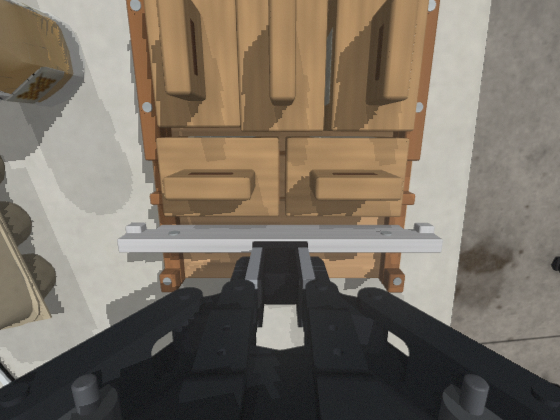

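Rail (row 238) is held level above the middle notches, clear of the cartons (edges at row 215). Lowering.

arm_command(series=[{"dp":[0.04,-0.003,0.002],"angular":[0,0,0],"gripper":5},{"dp":[0.08,0,0.002],"angular":[0,0,0],"gripper":5},{"dp":[0.08,0,0],"angular":[0,0,0],"gripper":5},{"dp":[0.07,0,0],"angular":[0,0,0],"gripper":5},{"dp":[0.035,0,0],"angular":[0,0,0],"gripper":5},{"dp":[0.015,0,0],"angular":[0,0,0],"gripper":5},{"dp":[0,0,0],"angular":[0,0,0],"gripper":5},{"dp":[0,0,0],"angular":[0,0,0],"gripper":5}])

```text
clock: 51.0
position: [0.5003, 0.1115, 0.0563]
ee_rot: [0.706, 0.041, 0.706, -0.042]
contact_force: [-0.5, -0.0, -1.8]
width: 0.0147
```

```bash
python3 - <<'E'
from h import *
s=get_state();print("tcp local",loc(*s["position"][:2]))
plan((*pal(0,-.0525),.056,Y,1))
E
```

```text
tcp local [ 0.0002 -0.0529]
t 51.0 now [0.5003 0.1115 0.0563] yaw -0.1177 tilt [-0.0002  0.0009] w 14.7 F [-0.5 -0.  -1.8]
 dp [0.003, 0.003, -0.002] ang [0.001, 0.001, 0.0]
```

Release and retreat, then check.

arm_command(series=[{"dp":[0.003,0,0],"angular":[0,0,0],"gripper":5},{"dp":[0,0,0],"angular":[0,0,0],"gripper":22},{"dp":[0,0,0],"angular":[0,0,0],"gripper":35},{"dp":[0,0,0],"angular":[0,0,0],"gripper":35},{"dp":[-0.1,0,0],"angular":[0,0,0],"gripper":35},{"dp":[-0.3,0,0],"angular":[0,0,0],"gripper":35},{"dp":[-0.4,0,0],"angular":[0,0,0],"gripper":35},{"dp":[-0.2,-0.2,0],"angular":[0,0,0],"gripper":35}])

```text
clock: 52.0
position: [0.497, 0.0882, 0.1796]
ee_rot: [0.705, 0.041, 0.707, -0.041]
contact_force: [0.5, 0.1, -0.3]
width: 0.0349
```

arm_command(series=[{"dp":[0,-0.2,0],"angular":[0,0,0],"gripper":35},{"dp":[0,-0.1,0],"angular":[0,0,0],"gripper":35},{"dp":[0,0,0],"angular":[0,0,0],"gripper":35},{"dp":[0,0,0],"angular":[0,0,0],"gripper":35},{"dp":[0,0,0],"angular":[0,0,0],"gripper":35},{"dp":[0,0,0],"angular":[0,0,0],"gripper":35},{"dp":[0,0,0],"angular":[0,0,0],"gripper":35},{"dp":[0,0,0],"angular":[0,0,0],"gripper":35}])

```text
clock: 53.0
position: [0.494, 0.053, 0.1832]
ee_rot: [0.707, 0.041, 0.705, -0.04]
contact_force: [-0.4, -0.1, 0.5]
width: 0.0349
```

```bash
python3 - <<'E'
from h import *
[print(loc(*b[2])) for b in fins(.022,show="pics/w11.png")]
s=get_state();d=get_image("wrist");p=cloud(d,tcp(s));z=p[...,2];g=(p[...,0]>.4)&(p[...,0]<.6)&(p[...,1]>0.05)&(p[...,1]<.14)
print(s["position"],s["contact_force"])
[print("post/rail",b[2],loc(*b[2]),b[4:],b[3][2]) for zz in((.065,.09),(.046,.055)) for b in blobs(g&(z>zz[0])&(z<zz[1]),p,60)]
E
```

```text
fin [0.3381 0.2242] 0.0459 0.0107 deg -4.6 psi -1.651 zmean 0.0832
fin [0.4668 0.1559] 0.0443 0.012 deg -7.1 psi -1.695 zmean 0.0926
fin [0.5427 0.147 ] 0.0443 0.0124 deg -6.4 psi -1.682 zmean 0.0927
[-0.1743  0.0398]
[-0.0384 -0.0127]
[ 0.0381 -0.0126]
[0.4939737  0.05294413 0.18322418] [ 0.50524998  0.49718497 -0.4055608 ]
post/rail [0.4993 0.1115] [-0.0008 -0.053 ] (0.0155, 0.015, -6.4) 0.0816
post/rail [0.4712 0.1316] [-0.0311 -0.0363] (0.0543, 0.0001, -6.6) 0.0505
post/rail [0.5002 0.1178] [-0.0007 -0.0466] (0.1754, 0.0105, -6.6) 0.05
```

View pics/w11.png

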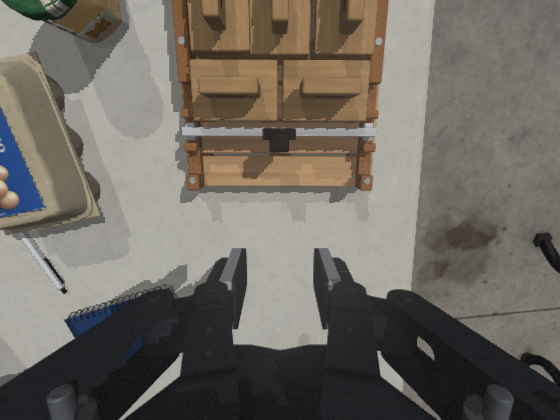

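```bash
python3 - <<'E'
from h import *
top()
d=get_image("top");cv2.imwrite("pics/top_end.png",d["image"])
E
```

```text
topfin [0.563  0.2366] deg -6.9 local [0.0476 0.0788] h 0.0626
topfin [0.3486 0.2721] deg -28.4 local [-0.1695  0.0886] h 0.0823
```

View pics/top_end.png

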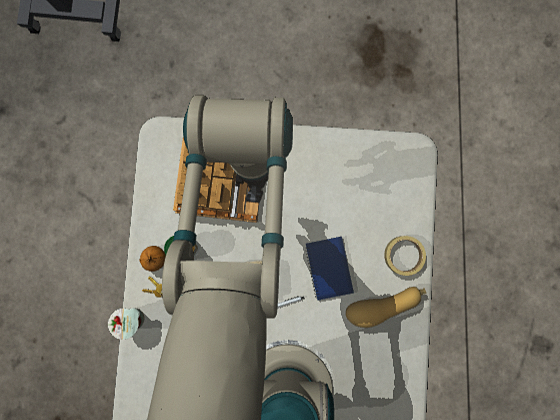

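arm_command(series=[{"dp":[-0.1,-0.3,0],"angular":[0,0,0],"gripper":35},{"dp":[0,-0.4,0],"angular":[0,0,0],"gripper":35},{"dp":[0,-0.4,0],"angular":[0,0,0],"gripper":35},{"dp":[0,-0.4,0],"angular":[0,0,0],"gripper":35},{"dp":[0,-0.4,0],"angular":[0,0,0],"gripper":35},{"dp":[0,-0.2,0],"angular":[0,0,0],"gripper":35},{"dp":[0,0,0],"angular":[0,0,0],"gripper":35},{"dp":[0,0,0],"angular":[0,0,0],"gripper":35}])

```text
clock: 54.2
position: [0.4656, -0.2048, 0.1957]
ee_rot: [0.709, 0.041, 0.703, -0.04]
contact_force: [-0.4, 0.1, -0.0]
width: 0.0346
```

```bash
python3 - <<'E'
from h import *
d=get_image("top");p=cloud(d);z=p[...,2]
g=(abs(p[...,0]-.5)<.12)&(abs(p[...,1]-.16)<.12)
for b in blobs(g&(z>.075)&(z<.1),p,6): c=b[2]+[-.0006,.0022];print(loc(*c),b[4:],b[3][2])
print(get_state()["position"])
E
```

```text
[0.0515 0.0507] (0.0429, 0.013, 81.4) 0.0902
[ 0.038  -0.0129] (0.0446, 0.0123, -6.7) 0.0906
[-0.0008  0.0506] (0.0429, 0.0126, 83.7) 0.091
[-0.0015 -0.0533] (0.0162, 0.014, 88.2) 0.0806
[-0.0386 -0.0132] (0.0435, 0.0124, -8.5) 0.0909
[-0.0488  0.0526] (0.0429, 0.0124, 83.8) 0.0912
[ 0.46566534 -0.20466984  0.195751  ]
```

All five cartons are within 3 mm of their places, and the rail is seated in the middle notches. Handing in.

```bash
python3 -c "
from rig import *
print(sign_off())"
```

```text
the job is handed in; nothing more can be done
None
```

The job is done and handed in at about 54 s on the robot's clock; the sign-off gives no verdict. I moved the stop rail to the outer notches and laid all five cartons: three crosswise against the end wall and two lengthwise in the second row. Then I seated the rail in the middle notches.

The last overhead check, with the arm clear of the pallet, showed:
- **Cartons:** every carton is within about 3 mm and 0.05 rad of its place. The fin tops are at deck-standing height.
- **Stop rail:** the grip post is at y ≈ -53 mm, against -52 mm nominal, so the rail is about 1 to 2 mm off centre. The wrist camera put the rail's top at 50 mm, which is its fully seated height.
- **Bystanders:** the tape is where it was in the first overhead picture. I never went near the jar. I saw it standing in the late wrist views but did not measure its position at the end.

- **Carton shift:** the carton at x = -51 mm read -51 mm when placed but about -48.5 mm in later views. This happened after the later cartons went in, and it is well inside the 12 mm limit.
- **Camera offset:** the overhead camera disagreed with the wrist camera by about 2 mm in y, so I corrected its readings to match the wrist camera.

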